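# Load the smoker boxes and snap their lids shut

### The job

Load the smoker boxes for tonight's grilling: put every hickory chunk that lies in the open drawer into the three steel smoker boxes, any chamber you like but never more than one chunk to a chamber, then press the lids of all three boxes down until their catches snap and hold them shut, and push the drawer fully home. Leave the salt cellar and the spatula where they are.

Things in the scene. Friction and masses are not known exactly. Their poses are not given: they have to be found in the camera images.
- box1: smoker box screwed to the shelf, 169 (x) x 86 (y) x 51 mm high; origin at the centre of its underside. A cross wall at x = 0 parts it into two open-topped chambers, each 80 x 80 mm, 48 deep (floor 3 mm above the shelf), centred at x = -41.5 and +41.5 mm, y = 0. Its lid is hinged along its +y long side; a sprung catch sits at the middle of the -y side, 39 mm up
- lid1 (a joint): lid of box1, 3 mm sheet, rad: 0 = shut, stop at 1.82 (leaning back to the box's +y). Stays put near upright, falls by itself below about 1, then rests on its catch about 0.08 rad (7 mm) ajar. Pressed with about 6 N near the free edge (10 N at mid-lid) its tongue snaps past the catch, which holds it shut at 0 (reads below 0.03)
- lid1_edge (a point): middle of the free edge of lid1, on its upper (outer) face, 86 mm from the hinge line; a 34 mm wide thumb tab reaches 20 mm beyond it
- lid1_hinge (a point): middle of the hinge line of lid1, 51 mm above the shelf, at y = +43 mm of its box; the hinge line runs along the box's x
- box2: smoker box screwed to the shelf, 169 (x) x 86 (y) x 51 mm high; origin at the centre of its underside. A cross wall at x = 0 parts it into two open-topped chambers, each 80 x 80 mm, 48 deep (floor 3 mm above the shelf), centred at x = -41.5 and +41.5 mm, y = 0. Its lid is hinged along its +y long side; a sprung catch sits at the middle of the -y side, 39 mm up
- lid2 (a joint): lid of box2, 3 mm sheet, rad: 0 = shut, stop at 1.82 (leaning back to the box's +y). Stays put near upright, falls by itself below about 1, then rests on its catch about 0.08 rad (7 mm) ajar. Pressed with about 6 N near the free edge (10 N at mid-lid) its tongue snaps past the catch, which holds it shut at 0 (reads below 0.03)
- lid2_edge (a point): middle of the free edge of lid2, on its upper (outer) face, 86 mm from the hinge line; a 34 mm wide thumb tab reaches 20 mm beyond it
- lid2_hinge (a point): middle of the hinge line of lid2, 51 mm above the shelf, at y = +43 mm of its box; the hinge line runs along the box's x
- box3: smoker box screwed to the shelf, 169 (x) x 86 (y) x 51 mm high; origin at the centre of its underside. A cross wall at x = 0 parts it into two open-topped chambers, each 80 x 80 mm, 48 deep (floor 3 mm above the shelf), centred at x = -41.5 and +41.5 mm, y = 0. Its lid is hinged along its +y long side; a sprung catch sits at the middle of the -y side, 39 mm up
- lid3 (a joint): lid of box3, 3 mm sheet, rad: 0 = shut, stop at 1.82 (leaning back to the box's +y). Stays put near upright, falls by itself below about 1, then rests on its catch about 0.08 rad (7 mm) ajar. Pressed with about 6 N near the free edge (10 N at mid-lid) its tongue snaps past the catch, which holds it shut at 0 (reads below 0.03)
- lid3_edge (a point): middle of the free edge of lid3, on its upper (outer) face, 86 mm from the hinge line; a 34 mm wide thumb tab reaches 20 mm beyond it
- lid3_hinge (a point): middle of the hinge line of lid3, 51 mm above the shelf, at y = +43 mm of its box; the hinge line runs along the box's x
- unit: fixed stainless drawer unit, 310 deep (x) x 376 wide (y) x 88 mm high, front towards the robot; origin on the shelf under the middle of its front face, x pointing into the unit
- drawer (a joint): drawer of the unit, m: 0 = shut, grows as it is drawn out along the unit's -x; starts half open (0.17 to 0.18); 2.5 N friction, stays where left. Floor 15 mm above the shelf, side walls and dividers 20 mm above the floor, front panel 12 mm thick, 8 to 82 mm above the shelf. Chunk compartment: 178 mm back from the front panel, -98 to +172 mm in the unit's y
- drawer_handle (a point): middle of the drawer's bar handle: a round bar, 160 mm long along the unit's y, 35 mm in front of the front panel, 58 mm above the shelf
- chunk1: hickory smoking chunk, a 66 (x) x 42 (y) x 42 mm (z) block of wood with bark on its +z face, about 0.09 kg; origin at its centre. Four to six such chunks are there (None: absent)
- chunk2: hickory smoking chunk, a 66 (x) x 42 (y) x 42 mm (z) block of wood with bark on its +z face, about 0.09 kg; origin at its centre. Four to six such chunks are there (None: absent)
- chunk3: hickory smoking chunk, a 66 (x) x 42 (y) x 42 mm (z) block of wood with bark on its +z face, about 0.09 kg; origin at its centre. Four to six such chunks are there (None: absent)
- chunk4: hickory smoking chunk, a 66 (x) x 42 (y) x 42 mm (z) block of wood with bark on its +z face, about 0.09 kg; origin at its centre. Four to six such chunks are there (None: absent)
- chunk5: hickory smoking chunk, a 66 (x) x 42 (y) x 42 mm (z) block of wood with bark on its +z face, about 0.09 kg; origin at its centre. Four to six such chunks are there (None: absent)
- chunk6: hickory smoking chunk, a 66 (x) x 42 (y) x 42 mm (z) block of wood with bark on its +z face, about 0.09 kg; origin at its centre. Four to six such chunks are there (None: absent)
- cellar: closed white ceramic salt cellar, 90 mm across, 80 mm high, standing on top of the drawer unit; origin under its centre
- spatula: steel spatula with a wooden handle, 300 mm long, lying on the shelf beyond the boxes; origin under its middle
There are look-alikes about, which are no part of the job. Leave any blue look-alike of the chunk5 alone.

How it is judged:
By the outcome, as a careful person would: the job done as asked, in the order asked, and still so for the second after the job is handed in, with the robot touching nothing.
Of chunk1, chunk2, chunk3, chunk4, chunk5, chunk6 only 4 to 6 are there at a start; the rules pass over those that are not, and their reading is None.
At some moment in a run one of chunk1, chunk2, chunk3, chunk4, chunk5, chunk6 may be knocked a few centimetres aside while the robot is not near it.
Once in a run the grip may slacken for a moment while it holds something.
It also fails if it takes over 210 s, if anything falls off the work surface, if the arm or the gripper's body presses on something with over 40 N, if the wrist force passes 120 N, or if a joint passes its speed limit or range.

### The arm

A 6-joint arm with a two-finger parallel gripper is mounted at the origin on the work surface. World frame = base frame: x ahead of the robot, y to its left, z up, the work surface at z = 0. Lengths are in m, angles in rad, forces in N, time in s.
With the tool pointing down it reaches from about 0.3 to 0.775 m from the base axis. Payload 14.6 kg.
Tool frame: the origin (TCP) lies at the very end of the fingers, on their centre line; the grasp point (between the pads) lies 19 mm behind it (ctrl.grasp_offset is the distance from the TCP to the grasp point, in m); z points along the fingers, y is the line along which they close (so a half turn about z gives the same grasp; the last joint's range is limited). The gripper opens to 94 mm and grips with 3 to 60 N. Pads are 16 mm wide; open, the fingers measure 119 mm over their backs; the gripper's body (75 mm by 177 mm) begins 78 mm behind the grasp point.
Start: joints at [-1.172, 0.3, 1.521, -0, 1.321, -0.067], TCP at [0.247, -0.491, 0.205] pointing down, gripper open.
Joint ranges: [-3.03, 3.03], [-0.79, 2.21], [0.23, 2.52], [-1.04, 4.18], [0, 3.07], [-2.55, 2.55]. Speed limits (rad/s): [2.22, 2.22, 2.57, 3.14, 3.14, 3.14].

### API

Orientations are given as [roll, pitch, yaw] about the fixed x, y, z axes, in that order (R = Rz(yaw) Ry(pitch) Rx(roll)).
In Python, from station import ctrl gives the robot as it stands.
- The arm moves only by the tool step_arm, never from a script. Its argument "plan" is a list that holds one entry, the list of rows, each a list of 6 numbers: the shift along the tool's x, y, z in units of 30 mm (1.0 is 30 mm), then the turn, a rotation vector about the tool's x, y, z in units of 6 degrees (1.0 is 6 degrees). In form: [[[dx, dy, dz, wx, wy, wz], ...]]. A call has 1 to 8 rows; each row is the pose to reach, as a shift and turn from the pose commanded when the call began, along the tool's axes at that moment; what a row does not reach only later rows make up. A row lasts 1/12 s, in which the tool goes at most 41.7 mm and 7.16 degrees, less where a joint would pass 70% of its speed; a pose out of reach is approached as far as the arm can. A call with a gripper value outside its range is refused whole. "grip" is the opening, from 0 (shut) to 1 (fully open), set as the call begins (left out, the last holds). The fingers move at their own pace and stop on an object; "squeeze" is the grip in N (left out, the last holds). Time passes only in rows, so rows that repeat a pose let the fingers close. It gives the time, the measured TCP pose, the force, the opening and the grip force at its end, in the units of the state.
- ctrl.get_obs(): the state, without advancing time (a new reading comes with each control period).
- ctrl.camera(name): name is "scene" or "side" or "wrist"; returns the picture (420x560x3 uint8, red, green, blue); there is no depth.
- ctrl.camera_model(name): a dict with "intrinsics" (3x3 intrinsics, pixels), "R" (3x3) and "t" (3): a world point X has camera coordinates R X + t; the wrist camera has in their place "tool_from_camera" (4x4, takes a point from camera to tool coordinates, whose origin is the TCP and whose axes are the flange's). Camera axes: x right, y down, z forward; pixel columns grow to the right and rows downward; lengths in m; the calibration is good to about 2 mm. The wrist camera is an equidistant fisheye: a pixel r from the principal point sees the ray r / f radians off the axis. A picture is of the moment at which its call begins: read the wrist's pose just before it. camera_model takes no time and is no camera call.
- ctrl.hand_in(): hands the job in; it is judged then, once.
Trained networks look in the newest picture that a camera, given by its name, has taken for a name from the list of things; names that differ only in an ending like _2 or _b are one class to them, and where a whole thing is asked for, a point or a joint stands for the part that bears it (a point fixed in the world has none). Each returns a list of dicts, best first, with "confidence" (0 to 1); they miss things now and then, are a little off and sometimes report something else, mostly with a low value. They report only what shows in the picture. A call takes as long as a camera call. They do not tell look-alikes from the thing itself.
- ctrl.masks_of(query, camera): "pixels" (420x560 bool, what is visible of it) and "at" ([column, row] in pixels, amid what is visible of it).
- ctrl.place_of(query, camera): "at" ([column, row] in pixels: a listed point, or the origin of a listed thing).
The state is a dict: "time_s": time; "qpos": joint angles; "joint_vel": joint speeds; "tau": joint torques, N m; "ee_pos": TCP position; "eef_rot": TCP orientation; "force": force on the tool from outside, world axes, zero at the start; "moment": the same for the moment, N m; "grip_width": finger opening in m; "grip_force": force on a finger pad.
Only numpy, scipy, OpenCV 4.12 (cv2) and the standard library are available. Lean on these libraries where they do the work, as an engineer would, in place of code of your own. Each camera call takes 0.05 s, during which the arm holds its last target. There are 200 camera calls.

## Working session

There is one attempt and no reset: what is moved stays moved. The work goes in short steps, Python scripts to look and compute and a tool call to move; the robot and the scene stay as the last step left them, time stands still between calls to the robot, and variables do not carry over. Pictures are saved under pics/ and viewed, at most 14 in all, crops included, and the job is handed in when it is done.

Besides the shell and the picture viewer there is one more tool, called after "Call:" by a JSON object that holds its "api" and its "payload", one argument or row to a line. step_arm: Moves the arm, as the interface text tells. Its arguments: {"type":"object","properties":{"plan":{"type":"array","items":{"type":"array","items":{"type":"array","items":{"type":"number"}}}},"grip":{"type":"number"},"squeeze":{"type":"number"}},"required":["plan"]}

```bash
ls; mkdir -p pics; python3 - <<'E'
from station import ctrl
import cv2,numpy as np
o=ctrl.get_obs(); print({k:np.round(v,3) for k,v in o.items()}, ctrl.grasp_offset)
for n in ["scene","side"]:
    im=ctrl.camera(n); cv2.imwrite(f"pics/{n}0.png",im[:,:,::-1]); m=ctrl.camera_model(n)
    print(n,{k:np.round(v,3).tolist() for k,v in m.items()}, "C",np.round(-np.array(m['R']).T@np.array(m['t']),3))
    for q in ["box1","lid1_edge","lid1_hinge","unit","drawer_handle","chunk1","cellar","spatula"]:
        print(q,[(np.round(d['at'],1).tolist(),round(d['confidence'],2)) for d in ctrl.place_of(q,n)])
print({k:np.round(v,3).tolist() for k,v in ctrl.camera_model("wrist").items()})
E
```

```text
pics
{'time_s': np.float64(0.0), 'qpos': array([-1.172,  0.3  ,  1.522, -0.   ,  1.321, -0.067]), 'joint_vel': array([-0.001,  0.   ,  0.   , -0.001,  0.   ,  0.002]), 'tau': array([-0.0000e+00, -5.3180e+01, -3.5274e+01,  7.1000e-02,  2.4000e-02,
       -0.0000e+00]), 'ee_pos': array([ 0.247, -0.491,  0.205]), 'eef_rot': array([-3.14 , -0.   ,  0.466]), 'force': array([-0.365,  0.169, -0.478]), 'moment': array([-0.012,  0.013,  0.006]), 'grip_force': np.float64(0.0), 'grip_width': np.float64(0.094)} 0.0188
scene {'intrinsics': [[440.423, 0.0, 279.345], [0.0, 440.423, 207.157], [0.0, 0.0, 1.0]], 'R': [[0.585, 0.811, -0.009], [0.67, -0.49, -0.557], [-0.456, 0.32, -0.83]], 't': [-0.216, -0.341, 1.747]} C [ 1.151 -0.552  1.259]
box1 [([343.7, 184.8], 0.9), ([321.6, 221.9], 0.88), ([371.7, 156.5], 0.85), ([391.6, 120.3], 0.66)]
lid1_edge [([340.8, 187.3], 0.77)]
lid1_hinge [([331.8, 205.3], 0.72), ([318.3, 220.3], 0.57)]
unit [([245.3, 264.0], 0.87), ([207.2, 235.6], 0.42)]
drawer_handle [([205.4, 206.4], 0.9)]
chunk1 [([141.9, 273.3], 0.89), ([269.0, 227.6], 0.84), ([255.4, 210.0], 0.82)
[... 548 characters left out ...]
9.0, 241.6], 0.6)]
lid1_hinge [([248.7, 251.1], 0.95), ([299.3, 185.8], 0.39)]
unit [([249.5, 244.9], 0.73), ([268.3, 291.9], 0.73), ([271.0, 184.4], 0.64)]
drawer_handle [([332.6, 175.3], 0.88)]
chunk1 [([351.2, 164.1], 0.76), ([279.9, 158.7], 0.64), ([274.8, 201.2], 0.62), ([311.7, 131.0], 0.62), ([300.7, 185.0], 0.6), ([302.0, 204.7], 0.6), ([346.0, 142.8], 0.55)]
cellar [([232.3, 179.4], 0.69)]
spatula [([195.5, 270.1], 0.97), ([267.6, 301.3], 0.44), ([309.2, 167.2], 0.21)]
{'intrinsics': [[325.192, 0.0, 283.367], [0.0, 325.192, 204.102], [0.0, 0.0, 1.0]], 'tool_from_camera': [[0.001, -0.958, -0.285, 0.084], [1.0, 0.001, -0.0, -0.0], [0.001, -0.285, 0.958, -0.179], [0.0, 0.0, 0.0, 1.0]]}
```

```bash
python3 - <<'E'
import cv2
for n,(a,b,c,d) in dict(scene=(90,320,100,440),side=(90,410,130,420)).items():
    im=cv2.imread(f"pics/{n}0.png")[a:b,c:d]
    f=min(800/im.shape[1],600/im.shape[0]); im=cv2.resize(im,None,fx=f,fy=f,interpolation=cv2.INTER_CUBIC); print(f); cv2.imwrite(f"pics/{n}0c.png",im)
E
```

```text
2.3529411764705883
1.875
```

View pics/scene0c.png

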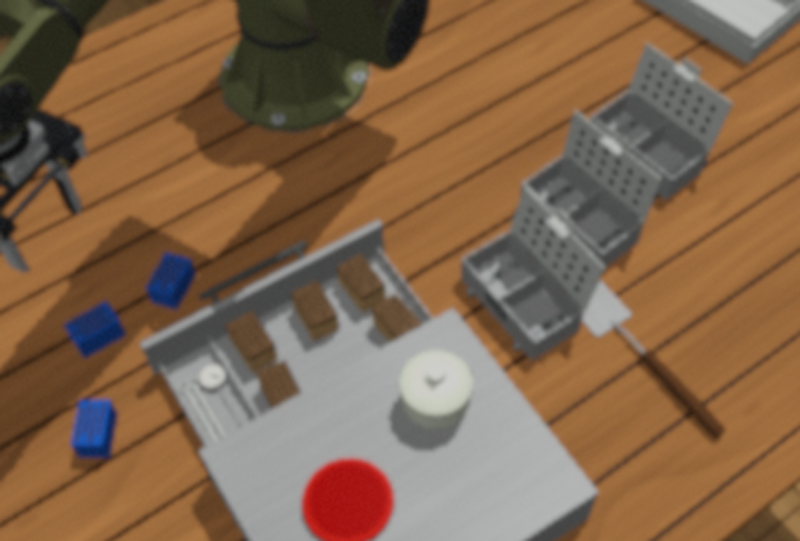

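View pics/side0c.png

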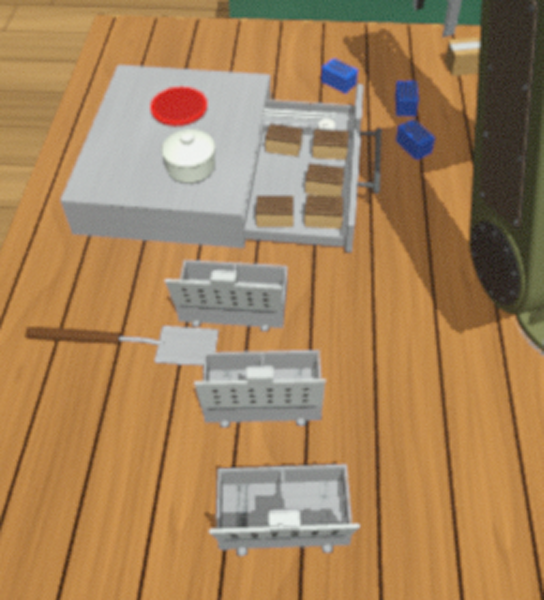

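The scene view shows the unit with its drawer half open. Five brown chunks lie in the drawer (crop ≈(250,340), (280,385), (315,310), (360,280), (393,318)), and three blue look-alikes lie outside it. Three boxes with upright lids stand to the left (y+). The side view agrees.

```bash
cat > h.py <<'E'
from station import ctrl
import numpy as np, cv2
from scipy.spatial.transform import Rotation as Ro
def ray(cam,uv,obs=None):
    m=ctrl.camera_model(cam); K=np.array(m['intrinsics']); u=np.linalg.inv(K)@[uv[0],uv[1],1.]
    if cam!="wrist":
        R=np.array(m['R']); return -R.T@np.array(m['t']), R.T@u
    r=np.hypot(u[0],u[1]); d=np.array([u[0]/r*np.sin(r),u[1]/r*np.sin(r),np.cos(r)]) if r>1e-9 else np.array([0,0,1.])
    o=obs or ctrl.get_obs(); T=np.array(m['tool_from_camera']); Rt=Ro.from_euler('xyz',o['eef_rot']).as_matrix()
    return Rt@T[:3,3]+o['ee_pos'], Rt@T[:3,:3]@d
def onz(cam,uv,z,obs=None):
    c,d=ray(cam,uv,obs); return c+d*(z-c[2])/d[2]
def tri(rs):
    A=0;b=0
    for c,d in rs:
        d=d/np.linalg.norm(d);P=np.eye(3)-np.outer(d,d);A=A+P;b=b+P@c
    return np.linalg.solve(A,b)
def proj(cam,X,obs=None):
    m=ctrl.camera_model(cam);K=np.array(m['intrinsics'])
    if cam!="wrist":
        p=np.array(m['R'])@X+np.array(m['t']); return (K@(p/p[2]))[:2]
    o=obs or ctrl.get_obs();T=np.array(m['tool_from_camera']);Rt=Ro.from_euler('xyz',o['eef_rot']).as_matrix()
    p=T[:3,:3].T@(Rt.T@(np.asarray(X)-o['ee_pos'])-T[:3,3]); th=np.arctan2(np.hypot(p[0],p[1]),p[2]); a=np.arctan2(p[1],p[0])
    return np.array([K[0,2]+K[0,0]*th*np.cos(a),K[1,2]+K[1,1]*th*np.sin(a)])
def go(p,yaw=None,n=None):
    """print shift in tool axes (30mm units) and yaw turn (6deg units) from measured pose"""
    o=ctrl.get_obs(); Rt=Ro.from_euler('xyz',o['eef_rot']); s=Rt.inv().apply(np.array(p)-o['ee_pos'])/.03
    w=0 if yaw is None else -np.degrees((yaw-o['eef_rot'][2]+np.pi)%(2*np.pi)-np.pi)/6
    print("go",np.round(s,2),"wz",round(w,2))
E
python3 - <<'E'
from h import *
S={"scene":dict(box=[(343.7,184.8),(321.6,221.9),(371.7,156.5)],handle=[(205.4,206.4)],ch=[(269.0,227.6),(255.4,210.0),(233.5,218.6),(208.3,235.6),(221.4,258.1)]),
"side":dict(box=[(257.9,251.7),(270.4,301.4),(281.4,364.8)],handle=[(332.6,175.3)],ch=[(279.9,158.7),(274.8,201.2),(300.7,185),(302,204.7)])}
for c,d in S.items():
    for k,z in dict(box=0,handle=.058,ch=.036).items():
        for p in d[k]: print(c,k,np.round(onz(c,p,z),3)[:2])
    ctrl.camera(c)
    for q in ["lid1","drawer","lid1_hinge","lid1_edge"]:
        for m in ctrl.place_of(q,c): print(c,q,np.round(m['at'],1),round(m['confidence'],2),np.round(onz(c,m['at'],.051),3)[:2])
E
```

```text
scene box [0.518 0.175]
scene box [0.592 0.014]
scene box [0.479 0.345]
scene handle [ 0.346 -0.283]
scene ch [ 0.525 -0.154]
scene ch [ 0.442 -0.151]
scene ch [ 0.428 -0.228]
scene ch [ 0.434 -0.328]
scene ch [ 0.528 -0.337]Traceback (most recent call last):
  File "<stdin>", line 9, in <module>
ValueError: it knows: box, cellar, chunk, drawer_handle, lid1_edge, lid1_hinge, lid2_edge, lid2_hinge, lid3_edge, lid3_hinge, spatula, unit
```

Call:
{"api": "step_arm", "payload": {
  "plan": [
    [[4, -2.2, -2.2, 0, 0, 2], [8.8, -4.9, -4.3, 0, 0, 4.45], [8.8, -4.9, -4.3, 0, 0, 4.45], [8.8, -4.9, -4.3, 0, 0, 4.45], [8.8, -4.9, -4.3, 0, 0, 4.45], [8.8, -4.9, -4.3, 0, 0, 4.45], [8.8, -4.9, -4.3, 0, 0, 4.45], [8.8, -4.9, -4.3, 0, 0, 4.45]]
  ],
  "grip": 1
}}

```text
time_s: 1.62
ee_pos: [0.4175, -0.2396, 0.3355]
eef_rot: [3.141, -0.001, -0.0]
force: [0.4, -0.5, -0.8]
grip_width: 0.0935
grip_force: 0.0
```

```bash
cat > look.py <<'E'
from h import *
import sys
def look(name,qs=("chunk1",),z=dict(chunk1=.036,unit=0,drawer_handle=.058,box1=0,lid1_hinge=.051,lid1_edge=.137)):
    o=ctrl.get_obs(); im=ctrl.camera("wrist"); cv2.imwrite(f"pics/{name}.png",im[:,:,::-1])
    for q in qs:
        for m in ctrl.masks_of(q,"wrist") if q=="chunk1" else []:
            c,_=cv2.findContours(m['pixels'].astype(np.uint8),0,2); c=max(c,key=len)[:,0]
            P=np.float32([onz("wrist",p,.057,o)[:2]*1000 for p in c]); r=cv2.minAreaRect(P)
            print("mask",np.round(m['at']),round(m['confidence'],2),"rect ctr",np.round(r[0]),"size",np.round(r[1]),"ang",round(r[2],1), im[m['pixels']].mean(0).round())
        for m in ctrl.place_of(q,"wrist"): print(q,np.round(m['at'],1),round(m['confidence'],2),np.round(onz("wrist",m['at'],z[q],o),3)[:2])
    return im,o
if __name__=="__main__": look(sys.argv[1],sys.argv[2:] or ("chunk1",))
E
python3 look.py w1 chunk1 unit drawer_handle box1
```

```text
mask [353.  99.] 0.97 rect ctr [ 518. -334.] size [48. 66.] ang 79.5 [91. 66. 47.]
mask [278. 153.] 0.9 rect ctr [ 439. -233.] size [43. 68.] ang 83.3 [108.  79.  57.]
mask [426. 247.] 0.87 rect ctr [ 289. -476.] size [55. 79.] ang 0.3 [ 43.  68. 149.]
mask [352. 257.] 0.79 rect ctr [ 280. -359.] size [59. 67.] ang 38.2 [27. 40. 87.]
mask [222. 156.] 0.78 rect ctr [ 438. -158.] size [48. 67.] ang 89.0 [114.  86.  64.]
mask [224.  96.] 0.77 rect ctr [ 522. -155.] size [47. 65.] ang 89.5 [114.  86.  63.]
mask [345. 159.] 0.76 rect ctr [ 430. -326.] size [47. 70.] ang 87.3 [100.  72.  51.]
mask [468. 173.] 0.58 rect ctr [ 418. -539.] size [59. 70.] ang 54.9 [ 41.  69. 153.]
chunk1 [427.2 247.1] 0.98 [ 0.282 -0.487]
chunk1 [346.6 161.3] 0.9 [ 0.427 -0.334]
chunk1 [469.4 174.3] 0.85 [ 0.412 -0.552]
chunk1 [225.5 154.7] 0.84 [ 0.436 -0.152]
chunk1 [225.2  97.7] 0.84 [ 0.521 -0.154]
chunk1 [348.5 100.4] 0.76 [ 0.518 -0.334]
chunk1 [358.  252.8] 0.62 [ 0.276 -0.362]
chunk1 [276.4 153.1] 0.58 [ 0.438 -0.229]
unit [310.4  73. ] 0.86 [ 0.561 -0.281]
drawer_handle [303.2 219.1] 0.98 [ 0.343 -0.268]
drawer_handle [311.2  73.3] 0.67 [ 0.554 -0.277]
drawer_handle [225.7  96.6] 0.57 [ 0.522 -0.159]
drawer_handle [90.3 73.2] 0.45 [0.578 0.061]
drawer_handle [351.2  99. ] 0.4 [ 0.519 -0.334]
box1 [126.   71.7] 0.64 [0.58  0.025]
box1 [ 55.1 114.7] 0.63 [0.522 0.187]
```

View pics/w1.png

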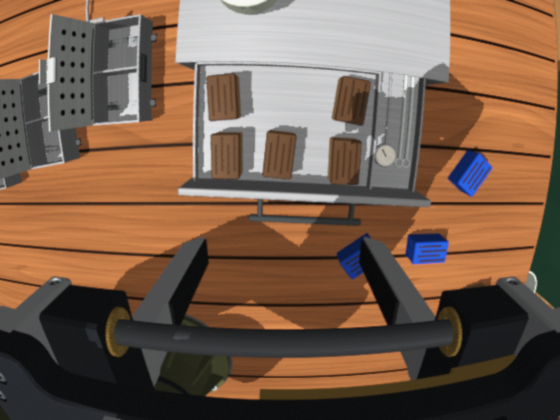

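Call:
{"api": "step_arm", "payload": {
  "plan": [
    [[0.5, -4.5, -1.5, 0, 0, 0], [1, -7, -1.5, 0, 0, 0], [2, -10, -1.5, 0, 0, 0], [2, -14, -1.5, 0, 0, 0], [2, -14, -1.5, 0, 0, 0], [2, -14, -1.5, 0, 0, 0], [2, -14, -1.5, 0, 0, 0], [2, -14, -1.5, 0, 0, 0]]
  ]
}}

```text
time_s: 2.58
ee_pos: [0.4642, 0.0855, 0.3729]
eef_rot: [3.141, 0.001, -0.002]
force: [1.2, -0.9, 0.1]
grip_width: 0.0939
grip_force: 0.0
```

Call:
{"api": "step_arm", "payload": {
  "plan": [
    [[0, 0, 0, 0, 0, 0], [0, 0, 0, 0, 0, 0], [0, 0, 0, 0, 0, 0]]
  ]
}}

```text
time_s: 2.83
ee_pos: [0.4643, 0.0836, 0.3727]
eef_rot: [3.141, 0.001, -0.001]
force: [-0.3, -0.4, 0.8]
grip_width: 0.0942
grip_force: 0.0
```

```bash
python3 look.py w2 box1 lid1_hinge lid1_edge; python3 - <<'E'
from h import *
o=dict(ee_pos=np.array([0.4175,-0.2396,0.3355]),eef_rot=np.array([3.141,-.001,0]))
for p,z in [((180,188),.082),((429,201),.082),((196,64),.035),((193,183),.035),((380,72),.035),((371,190),.035),((427,80),.035),((421,192),.035),((177,62),.088),((449,80),.088)]: print(p,np.round(onz("wrist",p,z,o),3))
print(onz("scene",(288.8,257),.088))
E
```

```text
box1 [318.6  92. ] 0.83 [0.579 0.025]
box1 [136.5 156.3] 0.64 [0.475 0.353]
box1 [221.6 124.7] 0.57 [0.525 0.189]
lid1_hinge [295.7  92.8] 0.57 [0.575 0.066]
lid1_hinge [456.3 181.8] 0.48 [ 0.439 -0.217]
lid1_edge [ 64.4 175.2] 0.65 [0.471 0.42 ]
lid1_edge [282.6  83.4] 0.64 [0.582 0.085]
lid1_edge [317.6  92.1] 0.32 [0.572 0.041]
lid1_edge [295.   90.2] 0.21 [0.574 0.07 ]
(180, 188) [ 0.397 -0.093  0.082]
(429, 201) [ 0.378 -0.455  0.082]
(196, 64) [ 0.575 -0.11   0.035]
(193, 183) [ 0.393 -0.099  0.035]
(380, 72) [ 0.564 -0.382  0.035]
(371, 190) [ 0.382 -0.375  0.035]
(427, 80) [ 0.559 -0.46   0.035]
(421, 192) [ 0.38  -0.462  0.035]
(177, 62) [ 0.572 -0.097  0.088]
(449, 80) [ 0.557 -0.471  0.088]
[ 0.66978606 -0.18179     0.088     ]
```

View pics/w2.png

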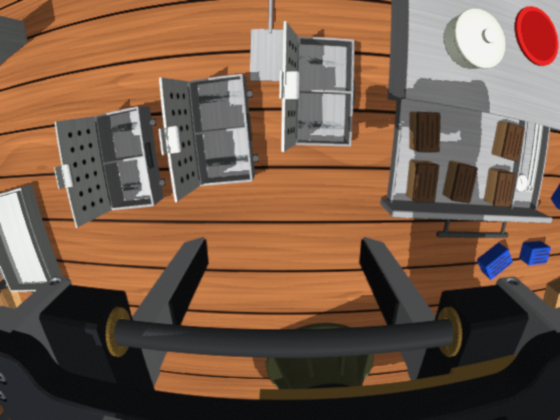

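The wrist view shows three boxes: A at top right (~(320,92)), B in the middle (~(215,130)) and C on the left (~(135,155)). Their lids lean to the left (+y). The tray at far left is not part of the job.

```bash
python3 - <<'E'
from h import *
im=cv2.imread("pics/w2.png")[20:240,50:370]
cv2.imwrite("pics/w2c.png",cv2.resize(im,None,fx=2.5,fy=2.5,interpolation=cv2.INTER_CUBIC))
o=ctrl.get_obs()
for n,a,b in [("A",(354,39),(351,146)),("B",(246,75),(252,181)),("C",(148,107),(159,205))]:
    p,q=[onz("wrist",x,.051,o)[:2] for x in (a,b)]; d=p-q; L=np.linalg.norm(d); u=d/L; v=np.array([-u[1],u[0]])
    print(n,np.round([p,q],3).tolist(),round(L,4),"yaw",round(np.arctan2(u[1],u[0]),3),"ctr",np.round((p+q)/2+v*.043,4))
E
```

```text
A [[0.663, -0.025], [0.494, -0.022]] 0.1695 yaw -0.017 ctr [0.5794 0.0199]
B [[0.604, 0.141], [0.438, 0.134]] 0.1661 yaw 0.04 ctr [0.5188 0.1801]
C [[0.563, 0.302], [0.398, 0.295]] 0.1646 yaw 0.042 ctr [0.4786 0.3411]
```

View pics/w2c.png

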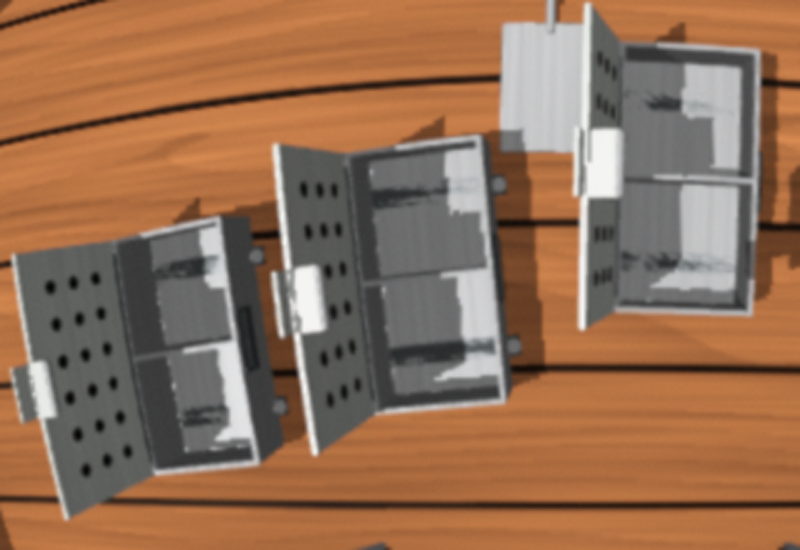

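```bash
cat >> h.py <<'E'
def rigid(obj,P):
    obj=np.array(obj,float);P=np.array(P);a=obj-obj.mean(0);b=P-P.mean(0)
    y=np.arctan2((a[:,0]*b[:,1]-a[:,1]*b[:,0]).sum(),(a*b).sum());R=np.array([[np.cos(y),-np.sin(y)],[np.sin(y),np.cos(y)]])
    t=P.mean(0)-R@obj.mean(0);return y,t,np.linalg.norm(obj@R.T+t-P,axis=1)
E
python3 - <<'E'
from h import *
o=ctrl.get_obs()
obj=[(.0845,-.043),(-.0845,-.043),(.0845,.043),(-.0845,.043)]
for n,c in dict(A=[(760,50),(751,313),(622,44),(617,308)],B=[(481,137),(507,402),(348,155),(375,410)],C=[(220,218),(258,462),(117,240),(155,473)]).items():
    P=[onz("wrist",(x/2.5+50,y/2.5+20),.051,o)[:2] for x,y in c]
    y,t,r=rigid(obj,P);print(n,"yaw",round(y,3),"ctr",np.round(t,4),"res",np.round(r*1000,1))
    R=np.array([[np.cos(y),-np.sin(y)],[np.sin(y),np.cos(y)]])
    for s in (-1,1): print("  chamber",np.round(t+R@[s*.0415,0],4))
E
```

```text
A yaw -0.019 ctr [0.579  0.0197] res [1.  1.8 2.4 2. ]
  chamber [0.5375 0.0205]
  chamber [0.6205 0.0189]
B yaw 0.073 ctr [0.5181 0.1819] res [1.8 0.9 2.2 2.7]
  chamber [0.4768 0.1788]
  chamber [0.5595 0.1849]
C yaw 0.082 ctr [0.4773 0.3544] res [1.9 2.1 2.5 0.9]
  chamber [0.436 0.351]
  chamber [0.5187 0.3577]
```

Call:
{"api": "step_arm", "payload": {
  "plan": [
    [[0.5, 2, 0.5, 0, 0, 0], [1.9, 7.9, 4, 0, 0, 0], [1.9, 7.9, 4, 0, 0, 0], [1.9, 7.9, 4, 0, 0, 0], [1.9, 7.9, 4, 0, 0, 0], [1.9, 7.9, 4, 0, 0, 0], [1.9, 7.9, 4, 0, 0, 0], [1.9, 7.9, 4, 0, 0, 0]]
  ]
}}

```text
time_s: 3.7
ee_pos: [0.5202, -0.1564, 0.25]
eef_rot: [-3.14, 0.005, -0.005]
force: [0.1, 0.5, -0.8]
grip_width: 0.0943
grip_force: 0.0
```

Call:
{"api": "step_arm", "payload": {
  "plan": [
    [[0, 0, 0, 0, 0, 0], [0, 0, 0, 0, 0, 0], [0, 0, 0, 0, 0, 0]]
  ],
  "grip": 0.64,
  "squeeze": 25
}}

```text
time_s: 3.95
ee_pos: [0.5213, -0.1517, 0.2542]
eef_rot: [3.141, -0.001, 0.0]
force: [0.5, -0.1, 0.2]
grip_width: 0.0775
grip_force: 0.0
```

```bash
cat > near.py <<'E'
from h import *
import sys
o=ctrl.get_obs(); im=ctrl.camera("wrist"); cv2.imwrite(f"pics/{sys.argv[1]}.png",im[:,:,::-1])
print("at",np.round(o['ee_pos'],4),np.round(o['eef_rot'],3),"w",round(o['grip_width'],4))
for m in ctrl.masks_of("chunk1","wrist"):
    rgb=im[m['pixels']].mean(0)
    if rgb[2]>rgb[0]: continue
    c,_=cv2.findContours(m['pixels'].astype(np.uint8),0,2); c=max(c,key=len)[:,0]
    P=np.float32([onz("wrist",p,.057,o)[:2]*1000 for p in c]); (x,y),s,a=cv2.minAreaRect(P)
    if s[0]>s[1]: a-=90
    a=(a-90+90)%180-90; print("mask",round(m['confidence'],2),"ctr",np.round([x,y]),"size",np.round(s),"yaw deg",round(a,1))
for m in ctrl.place_of("chunk1","wrist"): print("place",round(m['confidence'],2),np.round(onz("wrist",m['at'],.036,o)[:2]*1000))
if len(sys.argv)>2: go([float(v) for v in sys.argv[2:5]],float(sys.argv[5]))
E
python3 near.py n1
```

```text
at [ 0.5213 -0.1517  0.2542] [ 3.141e+00 -1.000e-03  0.000e+00] w 0.0775
mask 0.95 ctr [ 445. -229.] size [49. 77.] yaw deg -7.2
mask 0.85 ctr [ 436. -321.] size [56. 78.] yaw deg -1.3
mask 0.82 ctr [ 444. -155.] size [41. 77.] yaw deg -0.2
mask 0.78 ctr [ 525. -152.] size [73. 45.] yaw deg 4.3
mask 0.73 ctr [ 521. -328.] size [58. 68.] yaw deg -8.9
mask 0.71 ctr [573. 117.] size [112. 211.] yaw deg -0.7
place 0.95 [ 520. -338.]
place 0.86 [ 438. -230.]
place 0.74 [ 422. -538.]
place 0.64 [ 430. -329.]
place 0.61 [ 519. -152.]
place 0.6 [ 438. -154.]
place 0.34 [578.  10.]
place 0.28 [578.  76.]
```

View pics/n1.png

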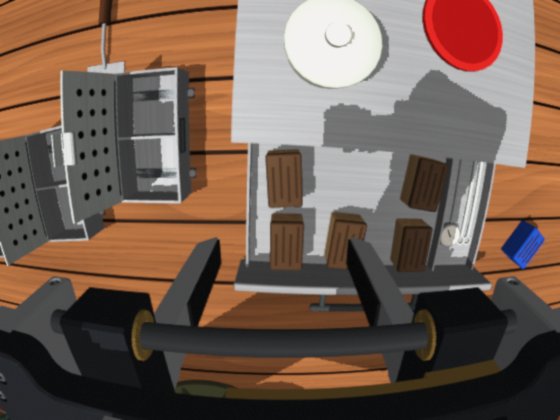

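The near view shows the far-left chunk at pixel (285,178), centred under the TCP at about (0.520, -0.152). The other four have not moved.

Call:
{"api": "step_arm", "payload": {
  "plan": [
    [[0, 0, 1.3, 0, 0, 0], [0, 0, 2.6, 0, 0, -0.3], [0, 0, 3.9, 0, 0, -0.5], [0, 0, 5.2, 0, 0, -0.5], [0, 0, 6.4, 0, 0, -0.5], [0, 0, 7.2, 0, 0, -0.5], [0, 0, 7.4, 0, 0, -0.5], [0, 0, 7.4, 0, 0, -0.5]]
  ]
}}

```text
time_s: 4.77
ee_pos: [0.5208, -0.1517, 0.0304]
eef_rot: [-3.141, 0.002, 0.053]
force: [-0.2, 0.7, 0.5]
grip_width: 0.0603
grip_force: 0.0
```

Call:
{"api": "step_arm", "payload": {
  "plan": [
    [[0, 0, 0, 0, 0, 0], [0, 0, 0, 0, 0, 0], [0, 0, 0, 0, 0, 0], [0, 0, 0, 0, 0, 0], [0, 0, 0, 0, 0, 0], [0, 0, 0, 0, 0, 0]]
  ],
  "grip": 0
}}

```text
time_s: 5.27
ee_pos: [0.5221, -0.1525, 0.033]
eef_rot: [3.141, -0.003, 0.052]
force: [-0.7, 1.1, 7.9]
grip_width: 0.0421
grip_force: 25.0
```

Call:
{"api": "step_arm", "payload": {
  "plan": [
    [[0, 0, -1, 0, 0, 0], [0, 0, -2.3, 0, 0, 0], [0, 0, -3.6, 0, 0, 0], [0, 0, -4.9, 0, 0, 0], [0, 0, -6.2, 0, 0, 0], [0, 0, -7, 0, 0, 0], [0, 0, -7, 0, 0, 0], [0, 0, -7, 0, 0, 0]]
  ]
}}

```text
time_s: 5.93
ee_pos: [0.5214, -0.1523, 0.2425]
eef_rot: [3.14, -0.003, 0.052]
force: [0.2, 0.3, -1.9]
grip_width: 0.0419
grip_force: 25.0
```

```bash
python3 - <<'E'
from h import *
o=ctrl.get_obs();print(o['grip_width'],o['grip_force'],o['qpos'].round(2))
go([.6205,.0189,.24],np.pi/2-.019)
E
```

```text
0.04188965193223989 24.974683821201324 [-0.35  0.26  1.49 -0.    1.39  1.17]
go [ 3.6  -5.53  0.09] wz -14.32
```

Call:
{"api": "step_arm", "payload": {
  "plan": [
    [[0.5, -0.7, 0, 0, 0, -1.1], [1, -1.5, 0, 0, 0, -2.2], [1.6, -2.5, 0, 0, 0, -3.3], [2.2, -3.4, 0, 0, 0, -4.4], [2.8, -4.3, 0, 0, 0, -5.5], [3.6, -5.5, 0, 0, 0, -6.6], [3.6, -5.5, 0, 0, 0, -7.7], [3.6, -5.5, 0, 0, 0, -8.8]]
  ]
}}

```text
time_s: 6.6
ee_pos: [0.6205, 0.0203, 0.2386]
eef_rot: [-3.138, 0.002, 0.982]
force: [-0.7, 0.0, -0.2]
grip_width: 0.0416
grip_force: 25.0
```

Call:
{"api": "step_arm", "payload": {
  "plan": [
    [[0, 0, 0, 0, 0, -1.1], [0, 0, 0, 0, 0, -2.2], [0, 0, 0, 0, 0, -3.3], [0, 0, 0, 0, 0, -4.4], [0, 0, 0, 0, 0, -5.5], [0, 0, 0, 0, 0, -5.5], [0, 0, 0, 0, 0, -5.5]]
  ]
}}

```text
time_s: 7.18
ee_pos: [0.6201, 0.0182, 0.2399]
eef_rot: [-3.14, -0.0, 1.546]
force: [0.0, -1.5, -2.5]
grip_width: 0.042
grip_force: 25.0
```

```bash
python3 - <<'E'
from h import *
o=ctrl.get_obs();print(o['grip_width'],o['grip_force'],o['ee_pos'].round(4),o['qpos'].round(2))
go([.6205,.0189,.022],np.pi/2-.019)
im=ctrl.camera("wrist");cv2.imwrite("pics/p1.png",im[:,:,::-1])
for m in ctrl.place_of("box1","wrist"): print(round(m['confidence'],2),np.round(onz("wrist",m['at'],0,o),3))
E
```

```text
0.04198892421860716 24.97420907020569 [0.6201 0.0182 0.2399] [-0.03  0.44  1.25  0.    1.45 -0.  ]
go [0.02 0.03 7.26] wz -0.06
0.94 [0.515 0.186 0.   ]
0.65 [0.575 0.017 0.   ]
```

View pics/p1.png

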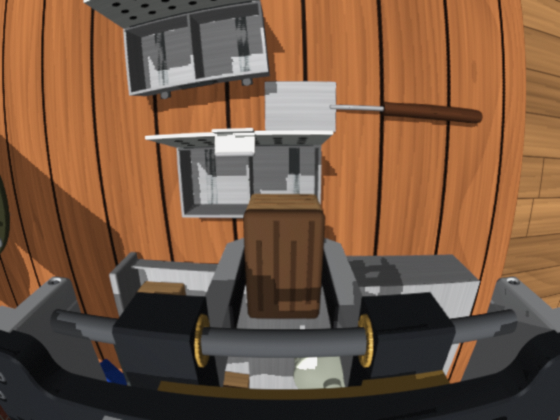

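The chunk is square in the grip and box A's right chamber (columns 253–320) is centred on the tool column. I'll check the rim rows, then place it.

```bash
python3 - <<'E'
from h import *
for p in [(184,217),(244,217),(179,147),(322,152)]: print(p,onz("wrist",p,.051).round(4))
E
```

```text
(184, 217) [ 0.497  -0.0208  0.051 ]
(244, 217) [ 0.5724 -0.0221  0.051 ]
(179, 147) [0.4994 0.0657 0.051 ]
(322, 152) [0.6657 0.0539 0.051 ]
```

Call:
{"api": "step_arm", "payload": {
  "plan": [
    [[0.1, 0, 1.3, 0, 0, 0], [0.1, 0, 2.6, 0, 0, 0], [0.1, 0, 3.9, 0, 0, 0], [0.1, 0, 4.9, 0, 0, 0], [0.1, 0, 5.7, 0, 0, 0], [0.1, 0, 6.4, 0, 0, 0], [0.1, 0, 7, 0, 0, 0], [0.1, 0, 7.2, 0, 0, 0]]
  ]
}}

```text
time_s: 7.95
ee_pos: [0.619, 0.0212, 0.0221]
eef_rot: [-3.137, -0.0, 1.547]
force: [-0.1, -0.5, -1.1]
grip_width: 0.0418
grip_force: 25.0
```

Call:
{"api": "step_arm", "payload": {
  "plan": [
    [[0, 0, 0, 0, 0, 0], [0, 0, 0, 0, 0, 0]]
  ]
}}

```text
time_s: 8.12
ee_pos: [0.6209, 0.0212, 0.0259]
eef_rot: [3.141, -0.0, 1.549]
force: [0.3, -0.3, -1.4]
grip_width: 0.0422
grip_force: 25.0
```

Call:
{"api": "step_arm", "payload": {
  "plan": [
    [[0, 0, 0, 0, 0, 0], [0, 0, 0, 0, 0, 0], [0, 0, 0, 0, 0, 0]]
  ],
  "grip": 0.52
}}

```text
time_s: 8.37
ee_pos: [0.6211, 0.0212, 0.0264]
eef_rot: [3.14, -0.0, 1.549]
force: [-0.2, -0.9, -0.3]
grip_width: 0.0487
grip_force: 0.0
```

Call:
{"api": "step_arm", "payload": {
  "plan": [
    [[0, 0, -0.7, 0, 0, 0], [0, 0, -2, 0, 0, 0], [0, 0, -3.3, 0, 0, 0], [0, 0, -4.6, 0, 0, 0], [0, 0, -5.9, 0, 0, 0], [0, 0, -7.2, 0, 0, 0], [0, 0, -7.6, 0, 0, 0], [0, 0, -7.6, 0, 0, 0]]
  ]
}}

```text
time_s: 9.03
ee_pos: [0.6216, 0.0211, 0.2579]
eef_rot: [3.134, 0.0, 1.55]
force: [-0.3, -0.4, 0.2]
grip_width: 0.0488
grip_force: 0.0
```

```bash
python3 near.py p1b .439 -.152 .25 0.0
```

```text
at [0.6216 0.0211 0.2579] [3.134 0.    1.55 ] w 0.0488
mask 0.8 ctr [ 447. -123.] size [28. 76.] yaw deg -1.9
mask 0.78 ctr [ 530. -303.] size [55. 53.] yaw deg 81.7
mask 0.76 ctr [622.  27.] size [68. 41.] yaw deg 88.1
mask 0.59 ctr [569.  68.] size [ 31. 211.] yaw deg -1.9
place 0.91 [623.  24.]
place 0.86 [ 526. -335.]
place 0.81 [ 438. -150.]
place 0.51 [ 277. -351.]
go [-5.9  -5.91  0.07] wz 14.8
```

View pics/p1b.png

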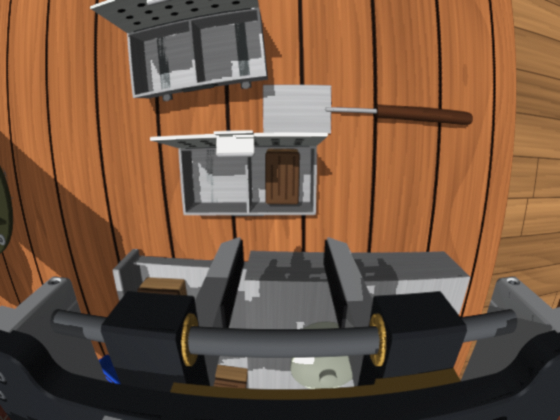

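Chunk 1 sits in box A's right chamber (pixel (283,178)). Next is the near-left chunk.

Call:
{"api": "step_arm", "payload": {
  "plan": [
    [[-0.6, -0.6, 0, 0, 0, 1.1], [-1.5, -1.5, 0, 0, 0, 2.2], [-2.4, -2.4, 0, 0, 0, 3.3], [-3.3, -3.3, 0, 0, 0, 4.4], [-4.2, -4.2, 0, 0, 0, 5.5], [-5.1, -5.1, 0, 0, 0, 6.6], [-5.9, -5.9, 0, 0, 0, 7.7], [-5.9, -5.9, 0, 0, 0, 8.8]]
  ],
  "grip": 0.64
}}

```text
time_s: 9.85
ee_pos: [0.4364, -0.1546, 0.2519]
eef_rot: [-3.14, 0.002, 0.619]
force: [0.5, 0.8, 0.5]
grip_width: 0.0607
grip_force: 0.0
```

Call:
{"api": "step_arm", "payload": {
  "plan": [
    [[0, 0, 0, 0, 0, 1.1], [0, 0, 0, 0, 0, 2.2], [0, 0, 0, 0, 0, 3.3], [0, 0, 0, 0, 0, 4.4], [0, 0, 0, 0, 0, 5.5], [0, 0, 0, 0, 0, 6], [0, 0, 0, 0, 0, 6], [0, 0, 0, 0, 0, 6]]
  ]
}}

```text
time_s: 10.52
ee_pos: [0.4395, -0.1519, 0.2521]
eef_rot: [-3.141, 0.002, 0.002]
force: [-1.4, 0.6, 0.2]
grip_width: 0.0601
grip_force: 0.0
```

```bash
python3 near.py n2 .438 -.152 .032 0.0
```

```text
at [ 0.4395 -0.1519  0.2521] [-3.141e+00  2.000e-03  2.000e-03] w 0.0601
mask 0.9 ctr [ 440. -155.] size [42. 71.] yaw deg -0.5
mask 0.82 ctr [ 519. -328.] size [57. 67.] yaw deg -8.5
mask 0.81 ctr [615.  12.] size [70. 46.] yaw deg 88.1
mask 0.8 ctr [ 432. -321.] size [58. 71.] yaw deg -0.6
mask 0.66 ctr [ 439. -229.] size [48. 71.] yaw deg -7.1
place 0.83 [ 437. -156.]
place 0.81 [ 415. -544.]
place 0.77 [ 273. -360.]
place 0.71 [ 429. -328.]
place 0.66 [ 287. -477.]
place 0.64 [ 515. -337.]
place 0.62 [621.  17.]
go [-0.05  0.    7.36] wz 0.01
```

Call:
{"api": "step_arm", "payload": {
  "plan": [
    [[0, 0.1, 1.3, 0, 0, 0], [0, 0.1, 2.6, 0, 0, 0], [0, 0.1, 3.9, 0, 0, 0], [0, 0.1, 5.2, 0, 0, 0], [0, 0.1, 6.4, 0, 0, 0], [0, 0.1, 7.2, 0, 0, 0], [0, 0.1, 7.4, 0, 0, 0], [0, 0.1, 7.4, 0, 0, 0]]
  ]
}}

```text
time_s: 11.33
ee_pos: [0.4392, -0.1548, 0.0302]
eef_rot: [-3.14, 0.003, 0.0]
force: [-0.5, -0.1, 0.2]
grip_width: 0.0601
grip_force: 0.0
```

Call:
{"api": "step_arm", "payload": {
  "plan": [
    [[0, 0, 0, 0, 0, 0], [0, 0, 0, 0, 0, 0], [0, 0, 0, 0, 0, 0], [0, 0, 0, 0, 0, 0], [0, 0, 0, 0, 0, 0], [0, 0, 0, 0, 0, 0]]
  ],
  "grip": 0
}}

```text
time_s: 11.83
ee_pos: [0.4407, -0.1554, 0.0327]
eef_rot: [3.141, -0.002, -0.0]
force: [-0.8, 0.9, 9.1]
grip_width: 0.0417
grip_force: 24.9
```

Call:
{"api": "step_arm", "payload": {
  "plan": [
    [[0, 0, -1, 0, 0, 0], [0, 0, -2.3, 0, 0, 0], [0, 0, -3.6, 0, 0, 0], [0, 0, -4.9, 0, 0, 0], [0, 0, -6.2, 0, 0, 0], [0, 0, -7, 0, 0, 0], [0, 0, -7, 0, 0, 0], [0, 0, -7, 0, 0, 0]]
  ]
}}

```text
time_s: 12.5
ee_pos: [0.44, -0.1551, 0.2424]
eef_rot: [3.14, -0.003, -0.0]
force: [0.1, 0.6, -1.8]
grip_width: 0.0418
grip_force: 24.9
```

```bash
python3 - <<'E'
from h import *
go([.5385,.0225,.24],np.pi/2-.019)
E
```

```text
go [ 3.28 -5.92  0.08] wz -14.82
```

Call:
{"api": "step_arm", "payload": {
  "plan": [
    [[0.5, -0.9, 0, 0, 0, -1.1], [1, -1.8, 0, 0, 0, -2.2], [1.6, -2.8, 0, 0, 0, -3.3], [2.2, -3.9, 0, 0, 0, -4.4], [2.8, -5, 0, 0, 0, -5.5], [3.3, -5.9, 0, 0, 0, -6.6], [3.3, -5.9, 0, 0, 0, -7.7], [3.3, -5.9, 0, 0, 0, -8.8]]
  ]
}}

```text
time_s: 13.17
ee_pos: [0.5386, 0.0235, 0.239]
eef_rot: [-3.139, 0.002, 0.93]
force: [0.4, 0.6, -0.9]
grip_width: 0.0419
grip_force: 24.9
```

Call:
{"api": "step_arm", "payload": {
  "plan": [
    [[0, 0, 0, 0, 0, -1.1], [0, 0, 0, 0, 0, -2.2], [0, 0, 0, 0, 0, -3.3], [0, 0, 0, 0, 0, -4.4], [0, 0, 0, 0, 0, -5.5], [0, 0, 0, 0, 0, -6], [0, 0, 0, 0, 0, -6], [0, 0, 0, 0, 0, -6]]
  ]
}}

```text
time_s: 13.83
ee_pos: [0.5385, 0.0219, 0.24]
eef_rot: [-3.14, -0.0, 1.548]
force: [0.5, -0.1, -2.0]
grip_width: 0.0419
grip_force: 24.9
```

```bash
python3 - <<'E'
from h import *
o=ctrl.get_obs();print(o['grip_width'],o['grip_force'],o['ee_pos'].round(4))
im=ctrl.camera("wrist");cv2.imwrite("pics/p2.png",im[:,:,::-1])
for m in ctrl.masks_of("chunk1","wrist")[:2]:
  c,_=cv2.findContours(m['pixels'].astype(np.uint8),0,2);print(m['at'],cv2.minAreaRect(max(c,key=len)))
go([.5385,.0225,.022],np.pi/2-.019)
E
```

```text
0.04190040169127959 24.901749193668365 [0.5385 0.0219 0.24  ]
[351.6, 180.7] ((350.5, 178.5), (57.0, 41.0), 90.0)
[235.8, 377.3] ((234.0, 378.5), (17.0, 20.0), 90.0)
go [0.02 0.   7.28] wz -0.04
```

Call:
{"api": "step_arm", "payload": {
  "plan": [
    [[0, 0, 1.3, 0, 0, 0], [0, 0, 2.6, 0, 0, 0], [0, 0, 3.9, 0, 0, 0], [0, 0, 4.9, 0, 0, 0], [0, 0, 5.7, 0, 0, 0], [0, 0, 6.4, 0, 0, 0], [0, 0, 7, 0, 0, 0], [0, 0, 7.2, 0, 0, 0]]
  ]
}}

```text
time_s: 14.6
ee_pos: [0.5374, 0.0219, 0.0224]
eef_rot: [-3.138, -0.0, 1.548]
force: [0.2, 0.4, -1.6]
grip_width: 0.0421
grip_force: 24.9
```

Call:
{"api": "step_arm", "payload": {
  "plan": [
    [[0, 0, 0, 0, 0, 0], [0, 0, 0, 0, 0, 0]]
  ]
}}

```text
time_s: 14.77
ee_pos: [0.5392, 0.0219, 0.0258]
eef_rot: [3.141, -0.0, 1.549]
force: [0.8, -0.0, -1.3]
grip_width: 0.042
grip_force: 24.9
```

Call:
{"api": "step_arm", "payload": {
  "plan": [
    [[0, 0, 0, 0, 0, 0], [0, 0, 0, 0, 0, 0], [0, 0, 0, 0, 0, 0]]
  ],
  "grip": 0.52
}}

```text
time_s: 15.02
ee_pos: [0.5394, 0.0219, 0.0262]
eef_rot: [3.14, 0.0, 1.55]
force: [0.4, 0.6, 0.1]
grip_width: 0.049
grip_force: 0.0
```

Call:
{"api": "step_arm", "payload": {
  "plan": [
    [[0, 0, -0.7, 0, 0, 0], [0, 0, -2, 0, 0, 0], [0, 0, -3.3, 0, 0, 0], [0, 0, -4.6, 0, 0, 0], [0, 0, -5.9, 0, 0, 0], [0, 0, -7.2, 0, 0, 0], [0, 0, -7.6, 0, 0, 0], [0, 0, -7.6, 0, 0, 0]]
  ]
}}

```text
time_s: 15.68
ee_pos: [0.5399, 0.0219, 0.2577]
eef_rot: [3.134, 0.0, 1.55]
force: [-0.3, -0.3, 0.2]
grip_width: 0.0491
grip_force: 0.0
```

Call:
{"api": "step_arm", "payload": {
  "plan": [
    [[-0.6, -0.3, 0, 0, 0, 1.1], [-1.7, -0.7, 0, 0, 0, 2.2], [-2.9, -1.1, 0, 0, 0, 3.3], [-4.1, -1.6, 0, 0, 0, 4.4], [-5.3, -2, 0, 0, 0, 5.5], [-6.5, -2.4, 0, 0, 0, 6.6], [-7.7, -2.8, 0, 0, 0, 7.7], [-8.5, -3.2, 0, 0, 0, 8.8]]
  ],
  "grip": 0.64
}}

```text
time_s: 16.35
ee_pos: [0.4361, -0.2333, 0.2522]
eef_rot: [-3.141, 0.001, 0.621]
force: [0.1, -0.6, 0.0]
grip_width: 0.0599
grip_force: 0.0
```

Call:
{"api": "step_arm", "payload": {
  "plan": [
    [[0, 0, 0, 0, 0, 1.1], [0, 0, 0, 0, 0, 2.2], [0, 0, 0, 0, 0, 3.3], [0, 0, 0, 0, 0, 4.4], [0, 0, 0, 0, 0, 5.5], [0, 0, 0, 0, 0, 6.6], [0, 0, 0, 0, 0, 7.2], [0, 0, 0, 0, 0, 7.2]]
  ]
}}

```text
time_s: 17.02
ee_pos: [0.4372, -0.2308, 0.2523]
eef_rot: [-3.141, 0.001, -0.129]
force: [0.8, -0.4, 0.5]
grip_width: 0.0601
grip_force: 0.0
```

```bash
python3 near.py n3 .438 -.229 .032 -.12
```

```text
at [ 0.4372 -0.2308  0.2523] [-3.141e+00  1.000e-03 -1.290e-01] w 0.0601
mask 0.96 ctr [ 519. -333.] size [49. 68.] yaw deg -7.9
mask 0.93 ctr [539.   9.] size [64. 42.] yaw deg 87.8
mask 0.89 ctr [615.  10.] size [69. 47.] yaw deg 86.8
mask 0.64 ctr [ 440. -232.] size [43. 70.] yaw deg -7.3
place 0.96 [ 275. -367.]
place 0.91 [ 521. -337.]
place 0.84 [540.  14.]
place 0.81 [ 417. -546.]
place 0.76 [ 430. -330.]
place 0.74 [ 285. -482.]
place 0.72 [614.  12.]
place 0.59 [ 441. -230.]
go [ 0.02 -0.06  7.36] wz -0.03
```

Call:
{"api": "step_arm", "payload": {
  "plan": [
    [[0, 0, 1.3, 0, 0, 0], [0, 0, 2.6, 0, 0, 0], [0, 0, 3.9, 0, 0, 0], [0, 0, 5.2, 0, 0, 0], [0, 0, 6.4, 0, 0, 0], [0, 0, 7.2, 0, 0, 0], [0, 0, 7.4, 0, 0, 0], [0, 0, 7.4, 0, 0, 0]]
  ]
}}

```text
time_s: 17.83
ee_pos: [0.4368, -0.2305, 0.0301]
eef_rot: [-3.14, 0.003, -0.125]
force: [-0.3, -0.5, 0.1]
grip_width: 0.0597
grip_force: 0.0
```

Call:
{"api": "step_arm", "payload": {
  "plan": [
    [[0, 0, 0, 0, 0, 0], [0, 0, 0, 0, 0, 0], [0, 0, 0, 0, 0, 0], [0, 0, 0, 0, 0, 0], [0, 0, 0, 0, 0, 0], [0, 0, 0, 0, 0, 0]]
  ],
  "grip": 0
}}

```text
time_s: 18.33
ee_pos: [0.4383, -0.2315, 0.0328]
eef_rot: [3.14, -0.002, -0.126]
force: [-1.3, 0.0, 7.7]
grip_width: 0.0417
grip_force: 25.0
```

Call:
{"api": "step_arm", "payload": {
  "plan": [
    [[0, 0, -1, 0, 0, 0], [0, 0, -2.3, 0, 0, 0], [0, 0, -3.6, 0, 0, 0], [0, 0, -4.9, 0, 0, 0], [0, 0, -6.2, 0, 0, 0], [0, 0, -7, 0, 0, 0], [0, 0, -7, 0, 0, 0], [0, 0, -7, 0, 0, 0]]
  ]
}}

```text
time_s: 19.0
ee_pos: [0.4377, -0.2311, 0.2425]
eef_rot: [3.14, -0.003, -0.126]
force: [-0.2, 0.5, -1.5]
grip_width: 0.0421
grip_force: 25.0
```

```bash
python3 - <<'E'
from h import *
go([.4778,.1805,.24],np.pi/2+.073)
E
```

```text
go [ -0.4  -13.78   0.07] wz -16.9
```

Call:
{"api": "step_arm", "payload": {
  "plan": [
    [[0, -0.6, 0, 0, 0, -1.1], [0, -1.6, 0, 0, 0, -2.2], [-0.1, -2.7, 0, 0, 0, -3.3], [-0.1, -3.8, 0, 0, 0, -4.4], [-0.2, -4.9, 0, 0, 0, -5.5], [-0.2, -6, 0, 0, 0, -6.6], [-0.2, -7.1, 0, 0, 0, -7.7], [-0.3, -8.2, 0, 0, 0, -8.8]]
  ]
}}

```text
time_s: 19.67
ee_pos: [0.4589, 0.0158, 0.2398]
eef_rot: [-3.14, 0.001, 0.801]
force: [-0.3, 0.0, -0.5]
grip_width: 0.0417
grip_force: 25.0
```

```bash
python3 - <<'E'
from h import *
print(ctrl.get_obs()['grip_width']);go([.4778,.1805,.24],np.pi/2+.073)
E
```

```text
0.04168632561660386
go [ 4.38 -3.37 -0.01] wz -8.05
```

Call:
{"api": "step_arm", "payload": {
  "plan": [
    [[0.7, -0.5, 0, 0, 0, -1.1], [1.4, -1.1, 0, 0, 0, -2.2], [2.2, -1.7, 0, 0, 0, -3.3], [3, -2.3, 0, 0, 0, -4.4], [3.7, -2.9, 0, 0, 0, -5.5], [4.4, -3.4, 0, 0, 0, -6.6], [4.4, -3.4, 0, 0, 0, -7.7], [4.4, -3.4, 0, 0, 0, -8]]
  ]
}}

```text
time_s: 20.33
ee_pos: [0.4783, 0.181, 0.2393]
eef_rot: [-3.139, 0.001, 1.643]
force: [-0.5, 0.2, -1.4]
grip_width: 0.0418
grip_force: 25.0
```

Call:
{"api": "step_arm", "payload": {
  "plan": [
    [[0, 0, 0, 0, 0, 0], [0, 0, 0, 0, 0, 0]]
  ]
}}

```text
time_s: 20.5
ee_pos: [0.4785, 0.1797, 0.2401]
eef_rot: [-3.14, 0.0, 1.632]
force: [-0.3, -0.5, 0.1]
grip_width: 0.0418
grip_force: 25.0
```

```bash
python3 - <<'E'
from h import *
o=ctrl.get_obs();print(o['grip_width'],o['grip_force'],o['ee_pos'].round(4),o['eef_rot'].round(3))
im=ctrl.camera("wrist");cv2.imwrite("pics/p3.png",im[:,:,::-1])
for m in ctrl.place_of("box1","wrist"): print(round(m['confidence'],2),np.round(onz("wrist",m['at'],0,o),3))
go([.4778,.1805,.022],np.pi/2+.073)
E
```

```text
0.041779192057392514 24.998787939548492 [0.4785 0.1797 0.2401] [-3.14   0.     1.632]
0.95 [0.515 0.189 0.   ]
0.86 [0.581 0.021 0.   ]
0.77 [0.478 0.355 0.   ]
go [ 0.03 -0.02  7.29] wz -0.12
```

View pics/p3.png

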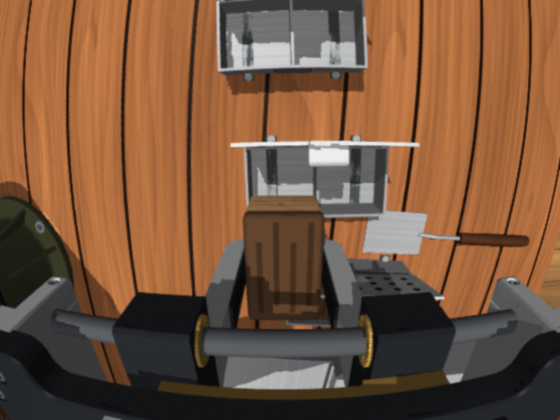

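Box B is framed: left wall at column 246, cross wall at 315, right corner at (385,216). I'll check these against the model, with box C also visible at the top.

```bash
python3 - <<'E'
from h import *
y=.073;t=np.array([.5181,.1819]);R=np.array([[np.cos(y),-np.sin(y)],[np.sin(y),np.cos(y)]])
for p in [(385,216),(318,215),(245,200),(315,205),(365,69),(219,73)]: 
    w=onz("wrist",p,.051);print(p,w.round(4),"in B",(R.T@(w[:2]-t)).round(4))
y=.082;t=np.array([.4773,.3544]);R=np.array([[np.cos(y),-np.sin(y)],[np.sin(y),np.cos(y)]])
for p in [(365,69),(219,73)]: print("in C",(R.T@(onz("wrist",p,.051)[:2]-t)).round(4))
E
```

```text
(385, 216) [0.6072 0.1468 0.051 ] in B [ 0.0863 -0.0415]
(318, 215) [0.5232 0.1433 0.051 ] in B [ 0.0022 -0.0389]
(245, 200) [0.4353 0.1565 0.051 ] in B [-0.0844 -0.0192]
(315, 205) [0.5184 0.1555 0.051 ] in B [-0.0016 -0.0263]
(365, 69) [0.5633 0.3192 0.051 ] in B [0.0551 0.1336]
(219, 73) [0.3993 0.3032 0.051 ] in B [-0.1096  0.1296]
in C [ 0.0828 -0.0421]
in C [-0.0819 -0.0446]
```

Call:
{"api": "step_arm", "payload": {
  "plan": [
    [[0, 0, 1.3, 0, 0, -0.1], [0, 0, 2.6, 0, 0, -0.1], [0, 0, 3.9, 0, 0, -0.1], [0, 0, 4.9, 0, 0, -0.1], [0, 0, 5.7, 0, 0, -0.1], [0, 0, 6.4, 0, 0, -0.1], [0, 0, 7, 0, 0, -0.1], [0, 0, 7.2, 0, 0, -0.1]]
  ]
}}

```text
time_s: 21.27
ee_pos: [0.4777, 0.1792, 0.0227]
eef_rot: [-3.138, 0.001, 1.642]
force: [-0.7, -0.9, -0.3]
grip_width: 0.0416
grip_force: 25.0
```

Call:
{"api": "step_arm", "payload": {
  "plan": [
    [[0, 0, 0, 0, 0, 0], [0, 0, 0, 0, 0, 0]]
  ]
}}

```text
time_s: 21.43
ee_pos: [0.4793, 0.1798, 0.0259]
eef_rot: [3.141, -0.0, 1.643]
force: [-0.5, 0.7, 0.1]
grip_width: 0.0419
grip_force: 25.0
```

Call:
{"api": "step_arm", "payload": {
  "plan": [
    [[0, 0, 0, 0, 0, 0], [0, 0, 0, 0, 0, 0], [0, 0, 0, 0, 0, 0]]
  ],
  "grip": 0.52
}}

```text
time_s: 21.68
ee_pos: [0.4795, 0.18, 0.0262]
eef_rot: [3.14, -0.0, 1.644]
force: [0.2, -0.4, -0.4]
grip_width: 0.0486
grip_force: 0.0
```

Call:
{"api": "step_arm", "payload": {
  "plan": [
    [[0, 0, -0.7, 0, 0, 0], [0, 0, -2, 0, 0, 0], [0, 0, -3.3, 0, 0, 0], [0, 0, -4.6, 0, 0, 0], [0, 0, -5.9, 0, 0, 0], [0, 0, -7.2, 0, 0, 0], [0, 0, -7.6, 0, 0, 0], [0, 0, -7.6, 0, 0, 0]]
  ]
}}

```text
time_s: 22.35
ee_pos: [0.48, 0.1802, 0.2575]
eef_rot: [3.135, -0.002, 1.644]
force: [0.7, -0.0, 1.0]
grip_width: 0.0492
grip_force: 0.0
```

```bash
python3 near.py p3b .430 -.329 .25 -.02
```

```text
at [0.48   0.1802 0.2575] [ 3.135e+00 -2.000e-03  1.644e+00] w 0.0492
mask 0.97 ctr [480. 184.] size [41. 67.] yaw deg -85.8
mask 0.8 ctr [535.  15.] size [39. 46.] yaw deg -1.7
mask 0.52 ctr [720. 125.] size [ 58. 276.] yaw deg -1.3
place 0.92 [478. 183.]
place 0.84 [539.  27.]
go [-16.79  -2.85   0.08] wz 15.89
```

Call:
{"api": "step_arm", "payload": {
  "plan": [
    [[-0.8, -0.1, 0, 0, 0, 1.1], [-2, -0.3, 0, 0, 0, 2.2], [-3.3, -0.6, 0, 0, 0, 3.3], [-4.6, -0.8, 0, 0, 0, 4.4], [-5.9, -1, 0, 0, 0, 5.5], [-7.2, -1.2, 0, 0, 0, 6.6], [-8.5, -1.4, 0, 0, 0, 7.7], [-9.8, -1.7, 0, 0, 0, 8.8]]
  ],
  "grip": 0.64
}}

```text
time_s: 23.17
ee_pos: [0.4487, -0.1188, 0.2518]
eef_rot: [-3.14, 0.001, 0.717]
force: [1.3, 0.7, -1.0]
grip_width: 0.0602
grip_force: 0.0
```

```bash
python3 - <<'E'
from h import *
go([.430,-.329,.25],-.02)
E
```

```text
go [-5.07  4.87  0.05] wz 7.04
```

Call:
{"api": "step_arm", "payload": {
  "plan": [
    [[-0.8, 0.8, 0, 0, 0, 1.1], [-1.7, 1.6, 0, 0, 0, 2.2], [-2.6, 2.5, 0, 0, 0, 3.3], [-3.5, 3.4, 0, 0, 0, 4.4], [-4.4, 4.2, 0, 0, 0, 5.5], [-5.1, 4.9, 0, 0, 0, 6.6], [-5.1, 4.9, 0, 0, 0, 7], [-5.1, 4.9, 0, 0, 0, 7]]
  ]
}}

```text
time_s: 23.83
ee_pos: [0.4311, -0.3295, 0.2511]
eef_rot: [-3.139, 0.003, -0.015]
force: [0.4, 0.7, -0.7]
grip_width: 0.0604
grip_force: 0.0
```

Call:
{"api": "step_arm", "payload": {
  "plan": [
    [[0, 0, 0, 0, 0, 0], [0, 0, 0, 0, 0, 0]]
  ]
}}

```text
time_s: 24.0
ee_pos: [0.432, -0.3277, 0.2526]
eef_rot: [-3.141, 0.001, -0.008]
force: [0.2, -0.2, 0.2]
grip_width: 0.0601
grip_force: 0.0
```

```bash
python3 near.py n4 .430 -.329 .032 -.02
```

```text
at [ 0.432  -0.3277  0.2526] [-3.141e+00  1.000e-03 -8.000e-03] w 0.0601
mask 0.94 ctr [615.   7.] size [67. 47.] yaw deg 87.8
mask 0.76 ctr [ 518. -336.] size [43. 68.] yaw deg -9.9
mask 0.71 ctr [ 431. -329.] size [43. 70.] yaw deg -0.4
mask 0.67 ctr [540.   7.] size [62. 42.] yaw deg 86.9
place 0.97 [ 284. -487.]
place 0.95 [537.   6.]
place 0.67 [ 416. -551.]
place 0.65 [ 427. -332.]
place 0.62 [ 520. -338.]
place 0.59 [617.  11.]
place 0.55 [ 274. -370.]
go [-0.07  0.04  7.37] wz 0.11
```

View pics/n4.png

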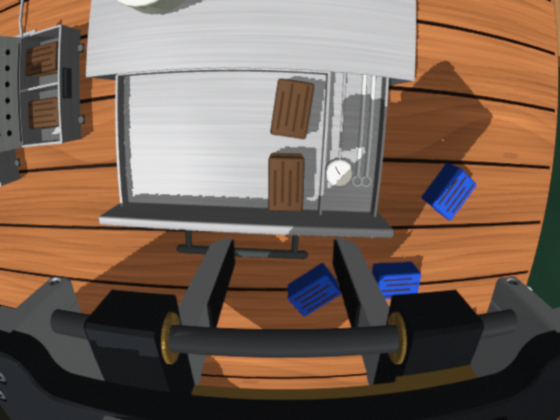

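Two chunks are left in the drawer. The next one is at (286,182), and the divider at column 323 leaves enough room with a narrower opening.

Call:
{"api": "step_arm", "payload": {
  "plan": [
    [[0, 0, 1.3, 0, 0, 0], [0, 0, 2.6, 0, 0, 0], [0, 0, 3.9, 0, 0, 0], [0, 0, 5.2, 0, 0, 0], [0, 0, 6.4, 0, 0, 0], [0, 0, 7.2, 0, 0, 0], [0, 0, 7.4, 0, 0, 0], [0, 0, 7.4, 0, 0, 0]]
  ],
  "grip": 0.58
}}

```text
time_s: 24.82
ee_pos: [0.4316, -0.3278, 0.0302]
eef_rot: [-3.14, 0.002, -0.01]
force: [0.6, -0.2, 0.2]
grip_width: 0.0546
grip_force: 0.0
```

Call:
{"api": "step_arm", "payload": {
  "plan": [
    [[0, 0, 0, 0, 0, 0], [0, 0, 0, 0, 0, 0], [0, 0, 0, 0, 0, 0], [0, 0, 0, 0, 0, 0], [0, 0, 0, 0, 0, 0], [0, 0, 0, 0, 0, 0]]
  ],
  "grip": 0
}}

```text
time_s: 25.32
ee_pos: [0.4329, -0.3292, 0.0332]
eef_rot: [3.139, -0.003, -0.011]
force: [-0.8, 1.1, 8.4]
grip_width: 0.0419
grip_force: 25.0
```

Call:
{"api": "step_arm", "payload": {
  "plan": [
    [[0, 0, -1, 0, 0, 0], [0, 0, -2.3, 0, 0, 0], [0, 0, -3.6, 0, 0, 0], [0, 0, -4.9, 0, 0, 0], [0, 0, -6.2, 0, 0, 0], [0, 0, -7, 0, 0, 0], [0, 0, -7, 0, 0, 0], [0, 0, -7, 0, 0, 0]]
  ]
}}

```text
time_s: 25.98
ee_pos: [0.4322, -0.3287, 0.2428]
eef_rot: [3.139, -0.002, -0.011]
force: [0.1, 0.0, -0.6]
grip_width: 0.0421
grip_force: 25.0
```

```bash
python3 - <<'E'
from h import *
go([.5605,.1865,.24],np.pi/2+.073)
E
```

```text
go [  4.09 -17.22   0.07] wz -15.8
```

Call:
{"api": "step_arm", "payload": {
  "plan": [
    [[0.2, -0.7, 0, 0, 0, -1.1], [0.5, -1.9, 0, 0, 0, -2.2], [0.8, -3.2, 0, 0, 0, -3.3], [1.1, -4.5, 0, 0, 0, -4.4], [1.4, -5.7, 0, 0, 0, -5.5], [1.7, -7, 0, 0, 0, -6.6], [2, -8.3, 0, 0, 0, -7.7], [2.3, -9.6, 0, 0, 0, -8.8]]
  ]
}}

```text
time_s: 26.65
ee_pos: [0.5035, -0.0393, 0.2399]
eef_rot: [-3.14, 0.001, 0.916]
force: [1.1, -0.5, -1.3]
grip_width: 0.0418
grip_force: 25.0
```

```bash
python3 - <<'E'
from h import *
print(ctrl.get_obs()['grip_width']);go([.5605,.1865,.24],np.pi/2+.073)
E
```

```text
0.04179825378443118
go [ 7.13 -3.07 -0.  ] wz -6.95
```

Call:
{"api": "step_arm", "payload": {
  "plan": [
    [[1, -0.4, 0, 0, 0, -1.1], [2.1, -0.9, 0, 0, 0, -2.2], [3.3, -1.4, 0, 0, 0, -3.3], [4.5, -1.9, 0, 0, 0, -4.4], [5.7, -2.4, 0, 0, 0, -5.5], [6.8, -2.9, 0, 0, 0, -6.5], [7.1, -3.1, 0, 0, 0, -7], [7.1, -3.1, 0, 0, 0, -7]]
  ]
}}

```text
time_s: 27.32
ee_pos: [0.5605, 0.1865, 0.2391]
eef_rot: [-3.138, 0.0, 1.65]
force: [-0.6, -0.4, -1.3]
grip_width: 0.042
grip_force: 25.0
```

Call:
{"api": "step_arm", "payload": {
  "plan": [
    [[0, 0, 0, 0, 0, 0], [0, 0, 0, 0, 0, 0], [0, 0, 0, 0, 0, 0]]
  ]
}}

```text
time_s: 27.57
ee_pos: [0.5611, 0.1828, 0.241]
eef_rot: [-3.141, 0.0, 1.641]
force: [-0.4, -0.1, -0.6]
grip_width: 0.0419
grip_force: 25.0
```

```bash
python3 - <<'E'
from h import *
o=ctrl.get_obs();print(o['grip_width'],o['grip_force'],o['ee_pos'].round(4),o['eef_rot'].round(3))
go([.5605,.1865,.022],np.pi/2+.073)
im=ctrl.camera("wrist");cv2.imwrite("pics/p4.png",im[:,:,::-1])
for m in ctrl.masks_of("chunk1","wrist"):
  c,_=cv2.findContours(m['pixels'].astype(np.uint8),0,2);print(np.round(m['at']),round(m['confidence'],2),[np.round(v) for v in cv2.minAreaRect(max(c,key=len))])
E
```

```text
0.04193442145699861 24.970672130584717 [0.5611 0.1828 0.241 ] [-3.141  0.     1.641]
go [ 0.13 -0.01  7.3 ] wz -0.03
[214. 179.] 0.97 [array([218., 178.]), array([56., 39.]), np.float64(90.0)]
[283. 264.] 0.65 [array([284., 263.]), array([124.,  80.]), np.float64(90.0)]
[245. 305.] 0.5 [array([245., 306.]), array([19.,  4.]), np.float64(86.0)]
[156.   2.] 0.46 [array([162.,   2.]), array([ 5., 30.]), np.float64(90.0)]
[324. 313.] 0.45 [array([323., 310.]), array([17., 10.]), np.float64(90.0)]
[234. 145.] 0.25 [array([238., 151.]), array([ 26., 182.]), np.float64(89.0)]
```

Call:
{"api": "step_arm", "payload": {
  "plan": [
    [[0.1, 0, 1.3, 0, 0, 0], [0.1, 0, 2.6, 0, 0, 0], [0.1, 0, 3.9, 0, 0, 0], [0.1, 0, 4.9, 0, 0, 0], [0.1, 0, 5.7, 0, 0, 0], [0.1, 0, 6.4, 0, 0, 0], [0.1, 0, 7, 0, 0, 0], [0.1, 0, 7.2, 0, 0, 0]]
  ]
}}

```text
time_s: 28.33
ee_pos: [0.5598, 0.186, 0.0226]
eef_rot: [-3.138, 0.001, 1.643]
force: [0.7, -0.3, -1.7]
grip_width: 0.0417
grip_force: 25.0
```

Call:
{"api": "step_arm", "payload": {
  "plan": [
    [[0, 0, 0, 0, 0, 0], [0, 0, 0, 0, 0, 0]]
  ]
}}

```text
time_s: 28.5
ee_pos: [0.5614, 0.1868, 0.0261]
eef_rot: [3.141, -0.0, 1.643]
force: [0.5, -0.0, -1.0]
grip_width: 0.0418
grip_force: 25.0
```

Call:
{"api": "step_arm", "payload": {
  "plan": [
    [[0, 0, 0, 0, 0, 0], [0, 0, 0, 0, 0, 0], [0, 0, 0, 0, 0, 0]]
  ],
  "grip": 0.52
}}

```text
time_s: 28.75
ee_pos: [0.5614, 0.1871, 0.0263]
eef_rot: [3.14, -0.0, 1.644]
force: [0.2, 0.1, 1.0]
grip_width: 0.0488
grip_force: 0.0
```

Call:
{"api": "step_arm", "payload": {
  "plan": [
    [[0, 0, -0.7, 0, 0, 0], [0, 0, -2, 0, 0, 0], [0, 0, -3.3, 0, 0, 0], [0, 0, -4.6, 0, 0, 0], [0, 0, -5.9, 0, 0, 0], [0, 0, -7.2, 0, 0, 0], [0, 0, -7.6, 0, 0, 0], [0, 0, -7.6, 0, 0, 0]]
  ]
}}

```text
time_s: 29.42
ee_pos: [0.5619, 0.1873, 0.258]
eef_rot: [3.134, -0.001, 1.644]
force: [-0.3, 0.0, 1.2]
grip_width: 0.0488
grip_force: 0.0
```

```bash
python3 near.py p4b .519 -.337 .25 -.17
```

```text
at [0.5619 0.1873 0.258 ] [ 3.134e+00 -1.000e-03  1.644e+00] w 0.0488
mask 0.86 ctr [485. 185.] size [45. 67.] yaw deg -85.1
mask 0.78 ctr [625.  14.] size [32. 30.] yaw deg 88.4
mask 0.77 ctr [563. 188.] size [41. 67.] yaw deg -85.9
mask 0.7 ctr [541.  14.] size [41. 39.] yaw deg 0.9
place 0.9 [624.  28.]
place 0.72 [481. 182.]
place 0.69 [565. 186.]
place 0.55 [540.  25.]
place 0.53 [580.  55.]
go [-17.32  -2.66   0.08] wz 17.32
```

Call:
{"api": "step_arm", "payload": {
  "plan": [
    [[-0.8, -0.1, 0, 0, 0, 1.1], [-2, -0.3, 0, 0, 0, 2.2], [-3.3, -0.5, 0, 0, 0, 3.3], [-4.6, -0.7, 0, 0, 0, 4.4], [-5.9, -0.9, 0, 0, 0, 5.5], [-7.2, -1.1, 0, 0, 0, 6.6], [-8.5, -1.3, 0, 0, 0, 7.7], [-9.8, -1.5, 0, 0, 0, 8.8]]
  ],
  "grip": 0.58
}}

```text
time_s: 30.23
ee_pos: [0.5365, -0.1112, 0.2516]
eef_rot: [-3.139, 0.001, 0.717]
force: [1.7, -0.3, 0.2]
grip_width: 0.0547
grip_force: 0.0
```

```bash
python3 - <<'E'
from h import *
go([.519,-.337,.25],-.17)
E
```

```text
go [-5.38  5.29  0.05] wz 8.47
```

Call:
{"api": "step_arm", "payload": {
  "plan": [
    [[-0.8, 0.8, 0, 0, 0, 1.1], [-1.7, 1.6, 0, 0, 0, 2.2], [-2.6, 2.5, 0, 0, 0, 3.3], [-3.5, 3.4, 0, 0, 0, 4.4], [-4.4, 4.3, 0, 0, 0, 5.5], [-5.3, 5.2, 0, 0, 0, 6.6], [-5.4, 5.3, 0, 0, 0, 7.7], [-5.4, 5.3, 0, 0, 0, 8.5]]
  ]
}}

```text
time_s: 30.9
ee_pos: [0.52, -0.338, 0.2505]
eef_rot: [-3.14, 0.004, -0.177]
force: [0.7, 0.7, -1.3]
grip_width: 0.0548
grip_force: 0.0
```

Call:
{"api": "step_arm", "payload": {
  "plan": [
    [[0, 0, 0, 0, 0, 0], [0, 0, 0, 0, 0, 0], [0, 0, 0, 0, 0, 0]]
  ]
}}

```text
time_s: 31.15
ee_pos: [0.5211, -0.3354, 0.2525]
eef_rot: [-3.141, 0.001, -0.164]
force: [-0.1, 0.0, 0.9]
grip_width: 0.0544
grip_force: 0.0
```

```bash
python3 near.py n5 .519 -.337 .032 -.17
```

```text
at [ 0.5211 -0.3354  0.2525] [-3.141e+00  1.000e-03 -1.640e-01] w 0.0544
mask 0.94 ctr [621.   7.] size [67. 42.] yaw deg 88.0
mask 0.78 ctr [ 521. -338.] size [42. 70.] yaw deg -9.2
mask 0.59 ctr [545.   7.] size [63. 45.] yaw deg 89.6
mask 0.41 ctr [469. 158.] size [ 9. 48.] yaw deg -78.8
place 0.8 [542.  13.]
place 0.71 [ 276. -367.]
place 0.69 [620.   5.]
place 0.6 [ 422. -549.]
place 0.48 [489. 164.]
go [-0.06  0.06  7.37] wz 0.04
```

Call:
{"api": "step_arm", "payload": {
  "plan": [
    [[0, 0.1, 1.3, 0, 0, 0], [0, 0.1, 2.6, 0, 0, 0], [0, 0.1, 3.9, 0, 0, 0], [0, 0.1, 5.2, 0, 0, 0], [0, 0.1, 6.2, 0, 0, 0], [0, 0.1, 6.9, 0, 0, 0], [0, 0.1, 7.15, 0, 0, 0], [0, 0.1, 7.15, 0, 0, 0]]
  ],
  "grip": 0.54
}}

```text
time_s: 31.97
ee_pos: [0.5201, -0.3382, 0.0372]
eef_rot: [-3.14, 0.003, -0.167]
force: [-0.3, 0.3, 0.3]
grip_width: 0.0506
grip_force: 0.0
```

Call:
{"api": "step_arm", "payload": {
  "plan": [
    [[0, 0, 0, 0, 0, 0], [0, 0, 0, 0, 0, 0], [0, 0, 0, 0, 0, 0], [0, 0, 0, 0, 0, 0], [0, 0, 0, 0, 0, 0], [0, 0, 0, 0, 0, 0]]
  ],
  "grip": 0
}}

```text
time_s: 32.47
ee_pos: [0.5214, -0.3393, 0.0406]
eef_rot: [3.14, -0.003, -0.168]
force: [-0.4, 1.2, 7.8]
grip_width: 0.0418
grip_force: 25.0
```

Call:
{"api": "step_arm", "payload": {
  "plan": [
    [[0, 0, -1, 0, 0, 0], [0, 0, -2.3, 0, 0, 0], [0, 0, -3.6, 0, 0, 0], [0, 0, -4.9, 0, 0, 0], [0, 0, -6.2, 0, 0, 0], [0, 0, -7, 0, 0, 0], [0, 0, -7, 0, 0, 0], [0, 0, -7, 0, 0, 0]]
  ]
}}

```text
time_s: 33.13
ee_pos: [0.5208, -0.339, 0.2504]
eef_rot: [3.14, -0.003, -0.168]
force: [0.3, 0.8, -1.5]
grip_width: 0.0415
grip_force: 25.0
```

```bash
python3 - <<'E'
from h import *
go([.437,.3515,.245],np.pi/2+.082)
E
```

```text
go [ -6.6  -22.23   0.13] wz -17.38
```

Call:
{"api": "step_arm", "payload": {
  "plan": [
    [[-0.2, -0.7, 0, 0, 0, -0.7], [-0.5, -1.9, 0, 0, 0, -1.5], [-0.9, -3.2, 0, 0, 0, -2.5], [-1.3, -4.5, 0, 0, 0, -3.5], [-1.7, -5.7, 0, 0, 0, -4.5], [-2.1, -7, 0, 0, 0, -5.5], [-2.4, -8.3, 0, 0, 0, -6.5], [-2.8, -9.6, 0, 0, 0, -7.5]]
  ]
}}

```text
time_s: 33.8
ee_pos: [0.4849, -0.0391, 0.2474]
eef_rot: [-3.14, 0.001, 0.623]
force: [0.8, 0.2, -0.6]
grip_width: 0.0415
grip_force: 25.0
```

```bash
python3 - <<'E'
from h import *
print(ctrl.get_obs()['grip_width']);go([.437,.3515,.245],np.pi/2+.082)
E
```

```text
0.041451913309874376
go [  6.3  -11.51   0.09] wz -9.84
```

Call:
{"api": "step_arm", "payload": {
  "plan": [
    [[0.4, -0.8, 0, 0, 0, -1], [1, -1.9, 0, 0, 0, -2], [1.6, -3, 0, 0, 0, -3], [2.2, -4.1, 0, 0, 0, -4], [2.8, -5.2, 0, 0, 0, -5], [3.4, -6.3, 0, 0, 0, -6], [4, -7.4, 0, 0, 0, -7], [4.6, -8.4, 0, 0, 0, -8]]
  ]
}}

```text
time_s: 34.47
ee_pos: [0.4512, 0.2463, 0.2475]
eef_rot: [-3.14, 0.001, 1.461]
force: [0.8, -0.8, -0.3]
grip_width: 0.0418
grip_force: 25.0
```

```bash
python3 - <<'E'
from h import *
print(ctrl.get_obs()['grip_width']);go([.437,.3515,.245],np.pi/2+.082)
E
```

```text
0.04181575548760014
go [ 3.43 -0.85  0.08] wz -1.83
```

Call:
{"api": "step_arm", "payload": {
  "plan": [
    [[0.8, -0.2, 0, 0, 0, -0.5], [1.7, -0.4, 0, 0, 0, -1], [2.5, -0.6, 0, 0, 0, -1.5], [3.2, -0.8, 0, 0, 0, -1.8], [3.4, -0.85, 0, 0, 0, -1.8], [3.4, -0.85, 0, 0, 0, -1.8], [3.4, -0.85, 0, 0, 0, -1.8]]
  ]
}}

```text
time_s: 35.05
ee_pos: [0.4387, 0.3481, 0.2478]
eef_rot: [-3.14, 0.001, 1.643]
force: [-0.2, -0.1, -1.5]
grip_width: 0.0416
grip_force: 25.0
```

```bash
python3 - <<'E'
from h import *
o=ctrl.get_obs();print(o['grip_width'],o['ee_pos'].round(4),o['eef_rot'].round(3))
im=ctrl.camera("wrist");cv2.imwrite("pics/p5.png",im[:,:,::-1])
go([.437,.3515,.032],np.pi/2+.082)
E
```

```text
0.041569400058598306 [0.4387 0.3481 0.2478] [-3.140e+00  1.000e-03  1.643e+00]
go [ 0.13 -0.05  7.21] wz -0.1
```

View pics/p5.png

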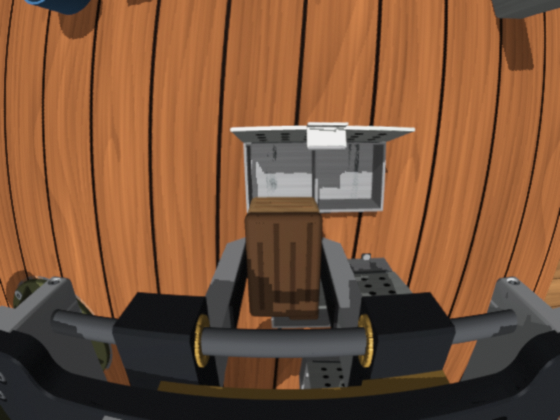

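Box C is well framed: left wall at column 244, cross wall at 315, front right corner at (383,211). I'll verify it against the model, then descend.

```bash
python3 - <<'E'
from h import *
y=.082;t=np.array([.4773,.3544]);R=np.array([[np.cos(y),-np.sin(y)],[np.sin(y),np.cos(y)]])
for p in [(383,211),(325,210),(244,195),(315,200)]: 
    w=onz("wrist",p,.051);print(p,w.round(4),"in C",(R.T@(w[:2]-t)).round(4))
E
```

```text
(383, 211) [0.5667 0.3203 0.051 ] in C [ 0.0863 -0.0413]
(325, 210) [0.4927 0.3164 0.051 ] in C [ 0.0122 -0.0391]
(244, 195) [0.3935 0.3281 0.051 ] in C [-0.0856 -0.0193]
(315, 200) [0.4792 0.3281 0.051 ] in C [-0.0003 -0.0263]
```

Call:
{"api": "step_arm", "payload": {
  "plan": [
    [[0.1, -0.1, 1.3, 0, 0, -0.1], [0.15, -0.1, 2.6, 0, 0, -0.1], [0.15, -0.1, 3.9, 0, 0, -0.1], [0.15, -0.1, 4.9, 0, 0, -0.1], [0.15, -0.1, 5.7, 0, 0, -0.1], [0.15, -0.1, 6.4, 0, 0, -0.1], [0.15, -0.1, 7, 0, 0, -0.1], [0.15, -0.1, 7.2, 0, 0, -0.1]]
  ]
}}

```text
time_s: 35.77
ee_pos: [0.4349, 0.3511, 0.0302]
eef_rot: [-3.138, 0.002, 1.653]
force: [-0.8, -0.3, -0.4]
grip_width: 0.0416
grip_force: 25.0
```

Call:
{"api": "step_arm", "payload": {
  "plan": [
    [[0, 0, 0, 0, 0, 0], [0, 0, 0, 0, 0, 0]]
  ]
}}

```text
time_s: 35.93
ee_pos: [0.4361, 0.3527, 0.0336]
eef_rot: [3.141, -0.0, 1.653]
force: [0.2, 0.7, -0.6]
grip_width: 0.0419
grip_force: 25.0
```

Call:
{"api": "step_arm", "payload": {
  "plan": [
    [[0, 0, 0, 0, 0, 0], [0, 0, 0, 0, 0, 0], [0, 0, 0, 0, 0, 0]]
  ],
  "grip": 0.52
}}

```text
time_s: 36.18
ee_pos: [0.436, 0.3533, 0.0338]
eef_rot: [3.14, -0.001, 1.654]
force: [0.3, 0.2, -0.4]
grip_width: 0.0489
grip_force: 0.0
```

Call:
{"api": "step_arm", "payload": {
  "plan": [
    [[0, 0, -0.7, 0, 0, 0], [0, 0, -2, 0, 0, 0], [0, 0, -3.3, 0, 0, 0], [0, 0, -4.6, 0, 0, 0], [0, 0, -5.9, 0, 0, 0], [0, 0, -7.2, 0, 0, 0], [0, 0, -7.2, 0, 0, 0], [0, 0, -7.2, 0, 0, 0]]
  ]
}}

```text
time_s: 36.85
ee_pos: [0.436, 0.3534, 0.2512]
eef_rot: [3.138, -0.002, 1.654]
force: [0.3, -0.1, -0.4]
grip_width: 0.0488
grip_force: 0.0
```

```bash
python3 near.py p5b .47 .47 .26 1.653; python3 - <<'E'
from h import *
im=ctrl.camera("scene")
for m in ctrl.place_of("chunk1","scene"):
  w=onz("scene",m['at'],.036);print(round(m['confidence'],2),w.round(3),im[int(m['at'][1]),int(m['at'][0])])
E
```

```text
at [0.436  0.3534 0.2512] [ 3.138e+00 -2.000e-03  1.654e+00] w 0.0488
mask 0.97 ctr [437. 355.] size [43. 70.] yaw deg -85.2
mask 0.82 ctr [480. 167.] size [38. 16.] yaw deg 3.7
place 0.8 [438. 354.]
go [ 3.8   1.48 -0.43] wz 0.01
0.79 [0.564 0.169 0.036] [95 74 54]
0.76 [ 0.276 -0.374  0.036] [ 48  77 144]
0.73 [0.416 0.514 0.036] [124 127 123]
0.64 [0.534 0.015 0.036] [101  77  56]
0.62 [ 0.426 -0.563  0.036] [ 46  78 149]
0.61 [ 0.281 -0.498  0.036] [ 51  74 140]
0.6 [0.477 0.173 0.036] [54 38 22]
0.57 [0.46  0.341 0.036] [78 61 41]
0.51 [0.632 0.01  0.036] [103  81  59]
```

All five chunks are loaded, confirmed in both the wrist and scene views, and the drawer shows none. Now the lids, starting with box C: closed fingers go down behind its lid.

Call:
{"api": "step_arm", "payload": {
  "plan": [
    [[0.8, 0.4, 0, 0, 0, 0], [2, 0.8, 0, 0, 0, 0], [3.2, 1.2, 0, 0, 0, 0], [3.7, 1.4, 0, 0, 0, 0], [3.7, 1.4, 0, 0, 0, 0], [3.7, 1.4, 0, 0, 0, 0]]
  ],
  "grip": 0
}}

```text
time_s: 37.6
ee_pos: [0.4678, 0.4673, 0.2469]
eef_rot: [-3.14, 0.002, 1.655]
force: [0.4, -0.6, -0.3]
grip_width: 0.0124
grip_force: 0.0
```

Call:
{"api": "step_arm", "payload": {
  "plan": [
    [[0, 0, 0.9, 0, 0, 0], [0, 0, 2, 0, 0, 0], [0, 0, 3.2, 0, 0, 0], [0, 0, 4.3, 0, 0, 0], [0, 0, 4.9, 0, 0, 0], [0, 0, 4.9, 0, 0, 0], [0, 0, 4.9, 0, 0, 0]]
  ]
}}

```text
time_s: 38.18
ee_pos: [0.4681, 0.4663, 0.102]
eef_rot: [-3.141, 0.001, 1.654]
force: [-0.4, -0.7, 0.2]
grip_width: 0.0002
grip_force: 0.0
```

```bash
cat >> h.py <<'E'
BOX=dict(A=(np.array([.5802,.0213]),-.019),B=(np.array([.519,.1835]),.073),C=(np.array([.4773,.3562]),.082))
def bx(n,x,y):
    c,a=BOX[n]; return c+np.array([np.cos(a)*x-np.sin(a)*y,np.sin(a)*x+np.cos(a)*y])
def gb(n,x,y,z): p=bx(n,x,y); go([p[0],p[1],z],np.pi/2+BOX[n][1])
E
python3 - <<'E'
from h import *
o=ctrl.get_obs();print(o['ee_pos'].round(4),o['force'].round(1),o['grip_width']); gb("C",0,.108,.105); gb("C",0,.004,.105)
E
```

```text
[0.4681 0.4663 0.102 ] [-0.4 -0.7  0.2] 0.00020216433937132825
go [-0.08  0.   -0.1 ] wz 0.01
go [-3.55  0.   -0.1 ] wz 0.01
```

Call:
{"api": "step_arm", "payload": {
  "plan": [
    [[-0.25, 0, 0, 0, 0, 0], [-0.5, 0, 0, 0, 0, 0], [-0.75, 0, 0, 0, 0, 0], [-1, 0, 0, 0, 0, 0], [-1.25, 0, 0, 0, 0, 0], [-1.5, 0, 0, 0, 0, 0], [-1.75, 0, 0, 0, 0, 0], [-2, 0, 0, 0, 0, 0]]
  ]
}}

```text
time_s: 38.85
ee_pos: [0.4733, 0.4067, 0.1019]
eef_rot: [3.141, -0.0, 1.654]
force: [0.7, 1.2, 1.7]
grip_width: 0.0005
grip_force: 0.6
```

Call:
{"api": "step_arm", "payload": {
  "plan": [
    [[-0.25, 0, 0, 0, 0, 0], [-0.5, 0, 0, 0, 0, 0], [-0.75, 0, 0, 0, 0, 0], [-1, 0, 0, 0, 0, 0], [-1.25, 0, 0, 0, 0, 0], [-1.5, 0, 0, 0, 0, 0], [-1.7, 0, 0, 0, 0, 0], [-1.7, 0, 0, 0, 0, 0]]
  ]
}}

```text
time_s: 39.52
ee_pos: [0.4776, 0.3554, 0.1018]
eef_rot: [-3.142, 0.0, 1.654]
force: [-0.8, -1.1, -0.5]
grip_width: 0.0001
grip_force: 0.0
```

Call:
{"api": "step_arm", "payload": {
  "plan": [
    [[0, 0, 0, 0, 0, 0], [0, 0, 0, 0, 0, 0], [0, 0, 0, 0, 0, 0], [0, 0, 0, 0, 0, 0]]
  ]
}}

```text
time_s: 39.85
ee_pos: [0.4773, 0.3568, 0.1017]
eef_rot: [-3.142, 0.0, 1.655]
force: [-0.0, 0.0, -0.1]
grip_width: 0.0005
grip_force: 0.0
```

```bash
cat > lid.py <<'E'
from h import *
import sys
n=sys.argv[1]; o=ctrl.get_obs(); im=ctrl.camera("wrist"); cv2.imwrite(f"pics/{sys.argv[2]}.png",im[:,:,::-1])
print(o['ee_pos'].round(4),o['force'].round(1)); gb(n,0,-.036,.062)
for q in ["lid1_edge"]:
  for m in ctrl.place_of(q,"wrist"): print(q,np.round(m['at'],1),round(m['confidence'],2),np.round(onz("wrist",m['at'],.055,o),3)[:2])
print("edge expected px ajar/shut",[proj("wrist",[*bx(n,0,-.043),z],o).round(1) for z in (.061,.054)])
E
python3 lid.py C l1
```

```text
[0.4773 0.3568 0.1017] [-0.   0.  -0.1]
go [-1.22 -0.    1.32] wz 0.02
edge expected px ajar/shut [array([282.1, 281.6]), array([282.1, 277.2])]
```

View pics/l1.png

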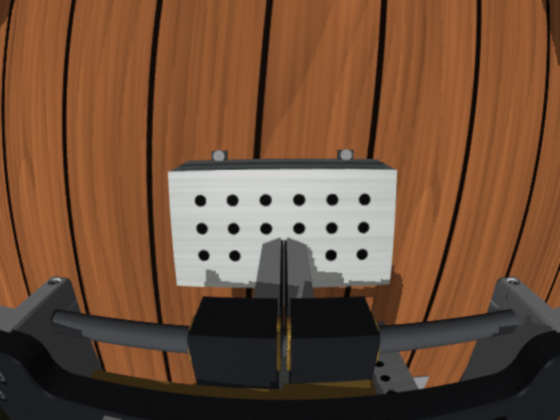

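Lid C has fallen onto its catch. Its free edge is under the fingers, near row 282. Pressing gently near that edge.

Call:
{"api": "step_arm", "payload": {
  "plan": [
    [[-0.6, 0, 0, 0, 0, 0], [-1.25, 0, 0, 0, 0, 0], [-1.25, 0, 0.5, 0, 0, 0], [-1.25, 0, 1, 0, 0, 0], [-1.25, 0, 1.1, 0, 0, 0], [-1.25, 0, 1.15, 0, 0, 0]]
  ]
}}

```text
time_s: 40.45
ee_pos: [0.4802, 0.3191, 0.0667]
eef_rot: [-3.14, 0.001, 1.654]
force: [0.9, 0.1, 0.3]
grip_width: 0.0001
grip_force: 0.0
```

Call:
{"api": "step_arm", "payload": {
  "plan": [
    [[0, 0, 0.1, 0, 0, 0], [0, 0, 0.15, 0, 0, 0], [0, 0, 0.2, 0, 0, 0], [0, 0, 0.25, 0, 0, 0], [0, 0, 0.3, 0, 0, 0], [0, 0, 0.35, 0, 0, 0]]
  ]
}}

```text
time_s: 40.95
ee_pos: [0.4808, 0.3192, 0.0573]
eef_rot: [3.141, -0.0, 1.654]
force: [-1.0, -2.4, 2.1]
grip_width: 0.0006
grip_force: 0.9
```

Call:
{"api": "step_arm", "payload": {
  "plan": [
    [[0, 0, 0.05, 0, 0, 0], [0, 0, 0.1, 0, 0, 0], [0, 0, 0.1, 0, 0, 0]]
  ]
}}

```text
time_s: 41.2
ee_pos: [0.4807, 0.3193, 0.0542]
eef_rot: [3.141, -0.0, 1.654]
force: [-1.6, -2.1, 6.2]
grip_width: 0.0003
grip_force: 2.8
```

Call:
{"api": "step_arm", "payload": {
  "plan": [
    [[0, 0, 0.05, 0, 0, 0], [0, 0, 0.1, 0, 0, 0], [0, 0, 0.1, 0, 0, 0]]
  ]
}}

```text
time_s: 41.45
ee_pos: [0.4809, 0.3194, 0.0536]
eef_rot: [3.14, -0.001, 1.655]
force: [-12.6, -8.2, 32.6]
grip_width: 0.0004
grip_force: 16.1
```

Call:
{"api": "step_arm", "payload": {
  "plan": [
    [[0, 0, 0.05, 0, 0, 0], [0, 0, 0.1, 0, 0, 0], [0, 0, 0.1, 0, 0, 0]]
  ]
}}

```text
time_s: 41.7
ee_pos: [0.4812, 0.3195, 0.0529]
eef_rot: [3.139, -0.001, 1.655]
force: [-23.0, -14.4, 59.5]
grip_width: 0.0005
grip_force: 29.4
```

Call:
{"api": "step_arm", "payload": {
  "plan": [
    [[0, 0, -0.5, 0, 0, 0], [0, 0, -1.5, 0, 0, 0], [0, 0, -2.8, 0, 0, 0], [0, 0, -4.1, 0, 0, 0], [0, 0, -5.4, 0, 0, 0], [0, 0, -6.6, 0, 0, 0], [0, 0, -6.6, 0, 0, 0], [0, 0, -6.6, 0, 0, 0]]
  ]
}}

```text
time_s: 42.37
ee_pos: [0.481, 0.3195, 0.2474]
eef_rot: [3.138, -0.002, 1.654]
force: [0.6, 0.4, -0.8]
grip_width: 0.0007
grip_force: 0.0
```

```bash
python3 lid.py C l2; python3 - <<'E'
from h import *
gb("B",0,.108,.25)
im=cv2.imread("pics/l2.png")
o=ctrl.get_obs()
for z in (.054,.061): print([proj("wrist",[*bx("C",x,-.043),z],o).round(0).tolist() for x in (-.0845,0,.0845)])
cv2.imwrite("pics/l2c.png",cv2.resize(im[100:300,130:430],None,fx=2.6,fy=2.6,interpolation=cv2.INTER_CUBIC))
E
```

```text
[0.481  0.3195 0.2474] [ 0.6  0.4 -0.8]
go [ 0.04 -0.    6.11] wz 0.02
edge expected px ajar/shut [array([281.6, 189.3]), array([281.6, 187.8])]
go [-1.01  0.95 -0.19] wz 0.1
[[212.0, 188.0], [283.0, 188.0], [354.0, 188.0]]
[[211.0, 189.0], [283.0, 189.0], [356.0, 190.0]]
```

View pics/l2c.png

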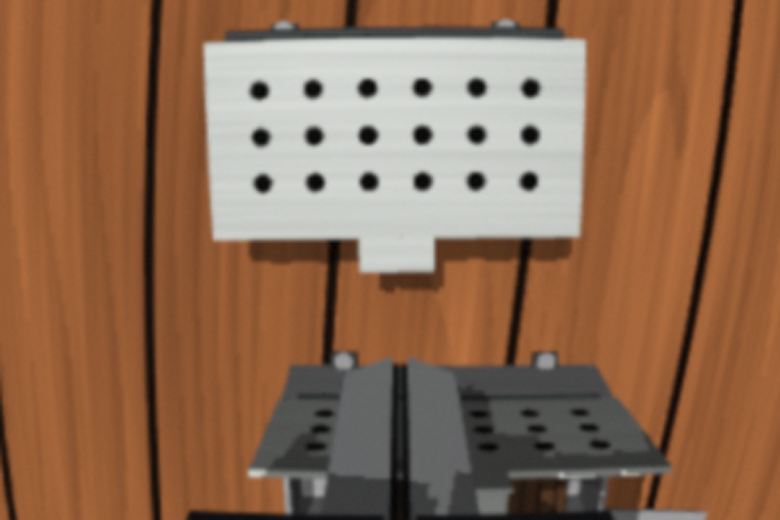

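Lid C lies flat; the free edge spans columns 212–353, as expected for shut. Next is box B.

Call:
{"api": "step_arm", "payload": {
  "plan": [
    [[-0.5, 0.5, 0, 0, 0, 0.1], [-1, 0.95, 0, 0, 0, 0.1], [-1, 0.95, 0, 0, 0, 0.1], [-1, 0.95, 0, 0, 0, 0.1]]
  ]
}}

```text
time_s: 42.8
ee_pos: [0.5114, 0.2911, 0.2439]
eef_rot: [-3.139, 0.001, 1.643]
force: [-0.9, 0.4, -0.4]
grip_width: 0.0005
grip_force: 0.0
```

Call:
{"api": "step_arm", "payload": {
  "plan": [
    [[0, 0, 0.9, 0, 0, 0], [0, 0, 2, 0, 0, 0], [0, 0, 3.2, 0, 0, 0], [0, 0, 4.3, 0, 0, 0], [0, 0, 4.8, 0, 0, 0], [0, 0, 4.8, 0, 0, 0], [0, 0, 4.8, 0, 0, 0]]
  ]
}}

```text
time_s: 43.38
ee_pos: [0.5107, 0.292, 0.1013]
eef_rot: [-3.14, 0.001, 1.644]
force: [0.6, 0.2, 0.6]
grip_width: 0.0004
grip_force: 0.0
```

```bash
python3 - <<'E'
from h import *
gb("B",0,.108,.105); gb("B",0,0,.105)
E
```

```text
go [-0.03  0.01 -0.12] wz 0.01
go [-3.63  0.01 -0.12] wz 0.01
```

Call:
{"api": "step_arm", "payload": {
  "plan": [
    [[-0.25, 0, 0, 0, 0, 0], [-0.5, 0, 0, 0, 0, 0], [-0.75, 0, 0, 0, 0, 0], [-1, 0, 0, 0, 0, 0], [-1.25, 0, 0, 0, 0, 0], [-1.5, 0, 0, 0, 0, 0], [-1.75, 0, 0, 0, 0, 0], [-2, 0, 0, 0, 0, 0]]
  ]
}}

```text
time_s: 44.05
ee_pos: [0.516, 0.2311, 0.1019]
eef_rot: [3.141, -0.0, 1.644]
force: [0.4, 1.4, 0.2]
grip_width: -0.0
grip_force: 0.5
```

Call:
{"api": "step_arm", "payload": {
  "plan": [
    [[-0.25, 0, 0, 0, 0, 0], [-0.5, 0, 0, 0, 0, 0], [-0.75, 0, 0, 0, 0, 0], [-1, 0, 0, 0, 0, 0], [-1.25, 0, 0, 0, 0, 0], [-1.5, 0, 0, 0, 0, 0], [-1.7, 0, 0, 0, 0, 0], [-1.7, 0, 0, 0, 0, 0]]
  ]
}}

```text
time_s: 44.72
ee_pos: [0.5197, 0.1798, 0.1018]
eef_rot: [-3.142, 0.0, 1.643]
force: [-0.6, 0.4, 0.6]
grip_width: 0.0001
grip_force: 0.0
```

Call:
{"api": "step_arm", "payload": {
  "plan": [
    [[0, 0, 0, 0, 0, 0], [0, 0, 0, 0, 0, 0], [0, 0, 0, 0, 0, 0], [0, 0, 0, 0, 0, 0]]
  ]
}}

```text
time_s: 45.05
ee_pos: [0.5195, 0.1812, 0.1017]
eef_rot: [-3.142, 0.0, 1.644]
force: [0.8, -0.1, 0.2]
grip_width: 0.0006
grip_force: 0.0
```

```bash
python3 - <<'E'
from h import *
gb("B",0,-.036,.066)
im=ctrl.camera("scene");cv2.imwrite("pics/s2.png",im[:,:,::-1])
for n in "ABC": print(n,[proj("scene",[*bx(n,x,-.043),.054]).round(0).tolist() for x in (-.0845,0,.0845)])
for m in ctrl.place_of("lid1_edge","scene"): print(m['at'],m['confidence'])
E
```

```text
go [-1.12 -0.01  1.19] wz 0.0
A [[296.0, 198.0], [312.0, 216.0], [328.0, 234.0]]
B [[322.0, 166.0], [339.0, 181.0], [356.0, 196.0]]
C [[351.0, 138.0], [368.0, 151.0], [386.0, 165.0]]
[340.2, 186.6] 0.73
```

Call:
{"api": "step_arm", "payload": {
  "plan": [
    [[-0.6, 0, 0, 0, 0, 0], [-1.15, 0, 0, 0, 0, 0], [-1.15, 0, 0.5, 0, 0, 0], [-1.15, 0, 1, 0, 0, 0], [-1.15, 0, 1.1, 0, 0, 0], [-1.15, 0, 1.15, 0, 0, 0]]
  ]
}}

```text
time_s: 45.65
ee_pos: [0.5217, 0.1466, 0.0667]
eef_rot: [-3.14, 0.0, 1.644]
force: [-0.4, -0.3, 0.4]
grip_width: 0.0008
grip_force: 0.0
```

Call:
{"api": "step_arm", "payload": {
  "plan": [
    [[0, 0, 0.1, 0, 0, 0], [0, 0, 0.15, 0, 0, 0], [0, 0, 0.2, 0, 0, 0], [0, 0, 0.25, 0, 0, 0], [0, 0, 0.3, 0, 0, 0], [0, 0, 0.35, 0, 0, 0]]
  ]
}}

```text
time_s: 46.15
ee_pos: [0.5224, 0.1465, 0.0573]
eef_rot: [3.141, 0.0, 1.644]
force: [-0.7, -1.8, 1.8]
grip_width: 0.0005
grip_force: 0.9
```

Call:
{"api": "step_arm", "payload": {
  "plan": [
    [[0, 0, 0.05, 0, 0, 0], [0, 0, 0.1, 0, 0, 0], [0, 0, 0.1, 0, 0, 0]]
  ]
}}

```text
time_s: 46.4
ee_pos: [0.5222, 0.1466, 0.0542]
eef_rot: [3.141, -0.0, 1.644]
force: [-2.3, -1.7, 6.5]
grip_width: 0.0005
grip_force: 3.2
```

Call:
{"api": "step_arm", "payload": {
  "plan": [
    [[0, 0, 0.05, 0, 0, 0], [0, 0, 0.1, 0, 0, 0], [0, 0, 0.1, 0, 0, 0]]
  ]
}}

```text
time_s: 46.65
ee_pos: [0.5225, 0.1467, 0.0535]
eef_rot: [3.14, -0.0, 1.644]
force: [-14.5, -4.0, 35.4]
grip_width: 0.0006
grip_force: 17.7
```

Call:
{"api": "step_arm", "payload": {
  "plan": [
    [[0, 0, -0.5, 0, 0, 0], [0, 0, -1.5, 0, 0, 0], [0, 0, -2.8, 0, 0, 0], [0, 0, -4.1, 0, 0, 0], [0, 0, -5.4, 0, 0, 0], [0, 0, -6.6, 0, 0, 0], [0, 0, -6.6, 0, 0, 0], [0, 0, -6.6, 0, 0, 0]]
  ]
}}

```text
time_s: 47.32
ee_pos: [0.5226, 0.1468, 0.2502]
eef_rot: [3.138, -0.001, 1.644]
force: [-0.6, 0.4, -1.5]
grip_width: 0.0005
grip_force: 0.0
```

```bash
python3 - <<'E'
from h import *
gb("A",0,.108,.245)
E
```

```text
go [-0.73  1.94  0.18] wz 0.88
```

Call:
{"api": "step_arm", "payload": {
  "plan": [
    [[-0.4, 1, 0, 0, 0, 0.5], [-0.7, 1.9, 0, 0, 0, 0.9], [-0.7, 1.9, 0, 0, 0, 0.9], [-0.7, 1.9, 0, 0, 0, 0.9], [-0.7, 1.9, 0, 0, 0, 0.9]]
  ]
}}

```text
time_s: 47.73
ee_pos: [0.5798, 0.1298, 0.2472]
eef_rot: [-3.139, 0.0, 1.55]
force: [0.0, -0.0, 0.7]
grip_width: 0.0005
grip_force: 0.0
```

Call:
{"api": "step_arm", "payload": {
  "plan": [
    [[0, 0, 0.9, 0, 0, 0], [0, 0, 2, 0, 0, 0], [0, 0, 3.2, 0, 0, 0], [0, 0, 4.3, 0, 0, 0], [0, 0, 4.9, 0, 0, 0], [0, 0, 4.9, 0, 0, 0], [0, 0, 4.9, 0, 0, 0]]
  ]
}}

```text
time_s: 48.32
ee_pos: [0.5798, 0.13, 0.1018]
eef_rot: [-3.141, 0.0, 1.55]
force: [0.4, -0.1, 0.7]
grip_width: 0.0006
grip_force: 0.0
```

```bash
python3 - <<'E'
from h import *
gb("A",0,.108,.102); gb("A",0,0,.102)
E
```

```text
go [-0.02  0.08 -0.01] wz -0.01
go [-3.62  0.09 -0.01] wz -0.01
```

Call:
{"api": "step_arm", "payload": {
  "plan": [
    [[-0.25, 0, 0, 0, 0, 0], [-0.5, 0, 0, 0, 0, 0], [-0.75, 0, 0, 0, 0, 0], [-1, 0, 0, 0, 0, 0], [-1.25, 0, 0, 0, 0, 0], [-1.5, 0, 0, 0, 0, 0], [-1.75, 0, 0, 0, 0, 0], [-2, 0, 0, 0, 0, 0]]
  ]
}}

```text
time_s: 48.98
ee_pos: [0.5792, 0.069, 0.1019]
eef_rot: [3.141, -0.0, 1.549]
force: [-0.2, 0.9, -0.7]
grip_width: 0.0002
grip_force: 0.6
```

Call:
{"api": "step_arm", "payload": {
  "plan": [
    [[-0.25, 0, 0, 0, 0, 0], [-0.5, 0, 0, 0, 0, 0], [-0.75, 0, 0, 0, 0, 0], [-1, 0, 0, 0, 0, 0], [-1.25, 0, 0, 0, 0, 0], [-1.5, 0, 0, 0, 0, 0], [-1.7, 0, 0, 0, 0, 0], [-1.7, 0, 0, 0, 0, 0]]
  ]
}}

```text
time_s: 49.65
ee_pos: [0.5781, 0.0176, 0.1017]
eef_rot: [-3.142, 0.0, 1.549]
force: [-0.1, -0.5, 0.1]
grip_width: 0.0005
grip_force: 0.0
```

Call:
{"api": "step_arm", "payload": {
  "plan": [
    [[0, 0, 0, 0, 0, 0], [0, 0, 0, 0, 0, 0], [0, 0, 0, 0, 0, 0], [0, 0, 0, 0, 0, 0]]
  ]
}}

```text
time_s: 49.98
ee_pos: [0.5781, 0.0191, 0.1017]
eef_rot: [3.142, -0.0, 1.55]
force: [0.5, 0.4, 0.5]
grip_width: 0.0005
grip_force: 0.0
```

Call:
{"api": "step_arm", "payload": {
  "plan": [
    [[-0.6, 0, 0, 0, 0, 0], [-1.15, 0, 0, 0, 0, 0], [-1.15, 0, 0.5, 0, 0, 0], [-1.15, 0, 1, 0, 0, 0], [-1.15, 0, 1.1, 0, 0, 0], [-1.15, 0, 1.15, 0, 0, 0]]
  ]
}}

```text
time_s: 50.48
ee_pos: [0.577, -0.0155, 0.0666]
eef_rot: [-3.14, -0.0, 1.55]
force: [-0.1, 0.1, 0.5]
grip_width: 0.0004
grip_force: 0.0
```

Call:
{"api": "step_arm", "payload": {
  "plan": [
    [[0, 0, 0.1, 0, 0, 0], [0, 0, 0.15, 0, 0, 0], [0, 0, 0.2, 0, 0, 0], [0, 0, 0.25, 0, 0, 0], [0, 0, 0.3, 0, 0, 0], [0, 0, 0.35, 0, 0, 0]]
  ]
}}

```text
time_s: 50.98
ee_pos: [0.5777, -0.0159, 0.0574]
eef_rot: [3.141, 0.0, 1.55]
force: [-0.4, -1.8, 2.3]
grip_width: 0.0005
grip_force: 1.0
```

Call:
{"api": "step_arm", "payload": {
  "plan": [
    [[0, 0, 0.05, 0, 0, 0], [0, 0, 0.1, 0, 0, 0], [0, 0, 0.1, 0, 0, 0]]
  ]
}}

```text
time_s: 51.23
ee_pos: [0.5775, -0.0157, 0.0542]
eef_rot: [3.141, -0.0, 1.55]
force: [-2.3, 0.2, 4.9]
grip_width: 0.0003
grip_force: 2.9
```

Call:
{"api": "step_arm", "payload": {
  "plan": [
    [[0, 0, 0.05, 0, 0, 0], [0, 0, 0.1, 0, 0, 0], [0, 0, 0.1, 0, 0, 0]]
  ]
}}

```text
time_s: 51.48
ee_pos: [0.5778, -0.0157, 0.0536]
eef_rot: [3.14, 0.0, 1.55]
force: [-14.3, 0.3, 31.8]
grip_width: 0.0003
grip_force: 16.2
```

All three lids bottomed out shut at about 0.0536 m. Now the drawer: lift clear and go round in front of the handle.

Call:
{"api": "step_arm", "payload": {
  "plan": [
    [[0, 0, -0.5, 0, 0, 0], [0, 0, -1.5, 0, 0, 0], [0, 0, -2.8, 0, 0, 0], [0, 0, -4.1, 0, 0, 0], [0, 0, -5.4, 0, 0, 0], [0, 0, -6.6, 0, 0, 0], [0, 0, -6.6, 0, 0, 0], [0, 0, -6.6, 0, 0, 0]]
  ]
}}

```text
time_s: 52.15
ee_pos: [0.5779, -0.0157, 0.2503]
eef_rot: [3.138, 0.0, 1.55]
force: [-0.2, -0.0, 0.1]
grip_width: 0.0002
grip_force: 0.0
```

Call:
{"api": "step_arm", "payload": {
  "plan": [
    [[-0.5, -0.5, 0, 0, 0, 1.1], [-1.4, -1.5, 0, 0, 0, 2.2], [-2.3, -2.5, 0, 0, 0, 3.3], [-3.2, -3.4, 0, 0, 0, 4.4], [-4.1, -4.4, 0, 0, 0, 5.5], [-5, -5.4, 0, 0, 0, 6.6], [-5.9, -6.3, 0, 0, 0, 7.7], [-6.8, -7.3, 0, 0, 0, 8.8]]
  ]
}}

```text
time_s: 52.82
ee_pos: [0.3523, -0.2155, 0.2472]
eef_rot: [-3.139, 0.001, 0.623]
force: [0.6, -0.5, -0.0]
grip_width: 0.0005
grip_force: 0.0
```

```bash
python3 - <<'E'
from h import *
go([.300,-.270,.25],-.05)
for c,z in (("scene",.058),("side",.058)):
    im=ctrl.camera(c); cv2.imwrite(f"pics/{c}3.png",im[:,:,::-1])
    for m in ctrl.place_of("drawer_handle",c)[:2]: print(c,round(m['confidence'],2),onz(c,m['at'],z).round(3))
    for q in ("lid1_edge","chunk1"): print(q,[(np.round(m['at']).tolist(),round(m['confidence'],2)) for m in ctrl.place_of(q,c)])
    for n in "ABC": print(n,[[proj(c,[*bx(n,x,-.043),z]).round(1).tolist() for x in (-.0845,.0845)] for z in (.051,.061)])
E
```

```text
go [-2.48  0.46 -0.09] wz 6.43
scene 0.56 [ 0.342 -0.283  0.058]
lid1_edge [([314.0, 214.0], 0.8)]
chunk1 [([142.0, 230.0], 0.89), ([174.0, 212.0], 0.83), ([140.0, 273.0], 0.74)]
A [[[296.4, 198.9], [327.8, 234.7]], [[296.5, 197.2], [328.1, 233.1]]]
B [[[321.7, 166.9], [356.3, 196.9]], [[321.9, 165.1], [356.7, 195.1]]]
C [[[351.1, 138.4], [385.6, 165.3]], [[351.4, 136.5], [386.2, 163.5]]]
side 0.84 [ 0.344 -0.273  0.058]
lid1_edge [([253.0, 229.0], 0.67), ([269.0, 182.0], 0.22)]
chunk1 [([348.0, 144.0], 0.78), ([312.0, 128.0], 0.77), ([352.0, 162.0], 0.72)]
A [[[281.3, 231.3], [226.3, 228.0]], [[281.3, 229.3], [226.0, 226.0]]]
B [[[298.6, 276.4], [237.5, 277.2]], [[298.7, 274.5], [237.2, 275.3]]]
C [[[313.1, 337.6], [244.8, 339.2]], [[313.4, 335.9], [244.5, 337.5]]]
```

Call:
{"api": "step_arm", "payload": {
  "plan": [
    [[-0.6, 0.1, 0, 0, 0, 1.1], [-1.3, 0.2, 0, 0, 0, 2.2], [-2, 0.4, 0, 0, 0, 3.3], [-2.5, 0.5, 0, 0, 0, 4.4], [-2.5, 0.5, 0, 0, 0, 5.5], [-2.5, 0.5, 0, 0, 0, 6.4], [-2.5, 0.5, 0, 0, 0, 6.4], [-2.5, 0.5, 0, 0, 0, 6.4]]
  ]
}}

```text
time_s: 53.88
ee_pos: [0.3028, -0.2708, 0.2485]
eef_rot: [-3.141, 0.0, -0.037]
force: [0.9, 0.0, 0.3]
grip_width: 0.0005
grip_force: 0.0
```

Call:
{"api": "step_arm", "payload": {
  "plan": [
    [[0, 0, 0, 0, 0, 0], [0, 0, 0, 0, 0, 0]]
  ]
}}

```text
time_s: 54.05
ee_pos: [0.3025, -0.2709, 0.2487]
eef_rot: [-3.141, 0.0, -0.039]
force: [-0.3, -1.2, -0.5]
grip_width: 0.0004
grip_force: 0.0
```

```bash
python3 - <<'E'
from h import *
o=ctrl.get_obs();print(o['ee_pos'].round(4),o['eef_rot'].round(3),o['qpos'].round(2));go([.300,-.272,.045],-.05)
E
```

```text
[ 0.3025 -0.2709  0.2487] [-3.141  0.    -0.039] [-0.82 -0.06  1.83  0.    1.38  0.79]
go [-0.08  0.04  6.79] wz 0.11
```

Call:
{"api": "step_arm", "payload": {
  "plan": [
    [[-0.1, 0, 1, 0, 0, 0.1], [-0.1, 0, 2.2, 0, 0, 0.1], [-0.1, 0, 3.4, 0, 0, 0.1], [-0.1, 0, 4.6, 0, 0, 0.1], [-0.1, 0, 5.7, 0, 0, 0.1], [-0.1, 0, 6.5, 0, 0, 0.1], [-0.1, 0, 6.8, 0, 0, 0.1], [-0.1, 0, 6.8, 0, 0, 0.1]]
  ]
}}

```text
time_s: 54.72
ee_pos: [0.2987, -0.2704, 0.0434]
eef_rot: [-3.139, 0.002, -0.051]
force: [-0.3, -0.2, -0.2]
grip_width: 0.0011
grip_force: 0.0
```

Call:
{"api": "step_arm", "payload": {
  "plan": [
    [[0.3, 0, 0, 0, 0, 0], [0.6, 0, 0, 0, 0, 0], [0.9, 0, 0, 0, 0, 0], [1.2, 0, 0, 0, 0, 0], [1.5, 0, 0, 0, 0, 0], [1.8, 0, 0, 0, 0, 0], [2.1, 0, 0, 0, 0, 0], [2.4, 0, 0, 0, 0, 0]]
  ]
}}

```text
time_s: 55.38
ee_pos: [0.3721, -0.2749, 0.0448]
eef_rot: [3.142, 0.0, -0.052]
force: [-3.3, -0.6, 2.6]
grip_width: 0.0008
grip_force: 1.7
```

Call:
{"api": "step_arm", "payload": {
  "plan": [
    [[0.4, 0, 0, 0, 0, 0], [0.8, 0, 0, 0, 0, 0], [1.2, 0, 0, 0, 0, 0], [1.6, 0, 0, 0, 0, 0], [2, 0, 0, 0, 0, 0], [2.4, 0, 0, 0, 0, 0], [2.8, 0, 0, 0, 0, 0], [3.1, 0, 0, 0, 0, 0]]
  ]
}}

```text
time_s: 56.05
ee_pos: [0.4652, -0.2796, 0.0446]
eef_rot: [-3.141, 0.0, -0.052]
force: [-3.2, 0.3, 3.1]
grip_width: 0.0005
grip_force: 1.9
```

Pushing at about 3 N, as expected. Now I'll continue slowly to the stop.

Call:
{"api": "step_arm", "payload": {
  "plan": [
    [[0.2, 0, 0, 0, 0, 0], [0.4, 0, 0, 0, 0, 0], [0.6, 0, 0, 0, 0, 0], [0.8, 0, 0, 0, 0, 0], [0.9, 0, 0, 0, 0, 0], [1, 0, 0, 0, 0, 0]]
  ]
}}

```text
time_s: 56.55
ee_pos: [0.4942, -0.2813, 0.0446]
eef_rot: [-3.141, 0.0, -0.053]
force: [-3.0, 1.9, 0.3]
grip_width: 0.0002
grip_force: 1.4
```

Call:
{"api": "step_arm", "payload": {
  "plan": [
    [[0.1, 0, 0, 0, 0, 0], [0.2, 0, 0, 0, 0, 0], [0.3, 0, 0, 0, 0, 0], [0.3, 0, 0, 0, 0, 0]]
  ]
}}

```text
time_s: 56.88
ee_pos: [0.5006, -0.2815, 0.0446]
eef_rot: [-3.14, 0.007, -0.052]
force: [-22.9, 4.4, 13.2]
grip_width: 0.0009
grip_force: 12.0
```

The force rose to 23 N at x=0.5006, so the drawer is at its stop. I'll back off, rise and verify.

Call:
{"api": "step_arm", "payload": {
  "plan": [
    [[0.05, 0, 0, 0, 0, 0], [0.05, 0, 0, 0, 0, 0], [-0.5, 0, 0, 0, 0, 0], [-1.2, 0, 0, 0, 0, 0], [-2, 0, 0, 0, 0, 0], [-2, 0, -1, 0, 0, 0], [-2, 0, -2.2, 0, 0, 0], [-2, 0, -3.4, 0, 0, 0]]
  ]
}}

```text
time_s: 57.55
ee_pos: [0.4428, -0.2788, 0.1482]
eef_rot: [3.142, -0.0, -0.053]
force: [0.4, 0.3, 0.1]
grip_width: 0.0005
grip_force: 0.0
```

Call:
{"api": "step_arm", "payload": {
  "plan": [
    [[-1, 0, -1, 0, 0, 0], [-2, 0, -2.2, 0, 0, 0], [-3, 0, -3.2, 0, 0, 0], [-4, 0, -4, 0, 0, 0], [-4, 0, -4, 0, 0, 0], [-4, 0, -4, 0, 0, 0]]
  ]
}}

```text
time_s: 58.05
ee_pos: [0.323, -0.2731, 0.2686]
eef_rot: [3.138, -0.004, -0.054]
force: [0.0, -0.0, -0.1]
grip_width: 0.0005
grip_force: 0.0
```

```bash
python3 - <<'E'
from h import *
ims=[]
for c,(a,b,x,y) in (("scene",(110,310,160,440)),("side",(120,380,160,400))):
    im=ctrl.camera(c)[:,:,::-1]
    for m in ctrl.place_of("drawer_handle",c)[:2]: print(c,round(m['confidence'],2),onz(c,m['at'],.058).round(3))
    print([(np.round(m['at']).tolist(),round(m['confidence'],2)) for m in ctrl.place_of("lid1_edge",c)])
    k=im[a:b,x:y]; ims.append(cv2.resize(k,(400,int(400*k.shape[0]/k.shape[1])),interpolation=cv2.INTER_CUBIC))
H=max(i.shape[0] for i in ims); out=np.zeros((H,800,3),np.uint8)
for j,i in enumerate(ims): out[:i.shape[0],400*j:400*j+400]=i
cv2.imwrite("pics/final.png",out); print(ctrl.get_obs()['ee_pos'])
E
```

```text
scene 0.91 [ 0.515 -0.294  0.058]
[([311.0, 217.0], 0.85)]
side 0.71 [ 0.517 -0.279  0.058]
[([256.0, 230.0], 0.94)]
[ 0.32369871 -0.27218848  0.26556621]
```

View pics/final.png

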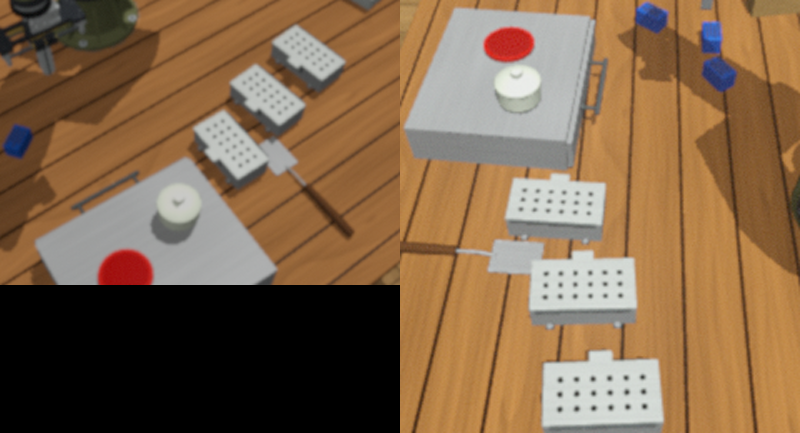

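The final view shows the drawer flush, all three lids flat, and the cellar and spatula where they were. Handing in.

```bash
python3 -c "
from station import ctrl
print(ctrl.hand_in())"
```

```text
the job is handed in; nothing more can be done
None
```

The job is handed in: all five hickory chunks are in separate chambers, all three lids are pressed shut, and the drawer is fully home, with the cellar, the spatula and the blue look-alikes left alone (`hand_in` gave no verdict).

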